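# Load the fixings rack in bay order by feel

## Robot

A 7-joint arm with a two-finger parallel gripper is mounted at the origin on a cart in front of the work surface, level with it; the furniture and walls round the work are solid. World frame = base frame: x ahead of the robot, y to its left, z up, the work surface at z = 0. Lengths are in m, angles in degrees, forces in N, time in s.
With the tool pointing down it reaches from about 0.4 to 0.85 m from the base axis. Payload 10.4 kg.
Tool frame: the origin (TCP) lies on the centre line of the jaws, within the pads' length; the fingertips stand 14 mm ahead of it and the grasp point (between the pads) lies 5 mm behind it (r.nose_length is the distance from the TCP to the fingertips, in m); z points along the fingers, x is the direction in which the jaws open and shut, and the axes are right-handed (so a half turn about z gives the same grasp; the last joint's range is limited). The gripper opens to 85 mm and grips with 20 to 120 N. Pads are 22 mm wide; open, the fingers measure 114 mm over their backs; the gripper's body (76 mm by 85 mm) begins 54 mm behind the grasp point. The pads swing forward as they close: fully open they stand 13 mm farther back than shut.
Start: joints at [66.773, 19.034, -3.707, 83.658, 1.238, 77.344, -5.071], TCP at [0.233, -0.58, 0.245] pointing down, gripper open.
Joint ranges: [-148.97, 148.97], [-28.65, 121.19], [-84.17, 76.75], [9.2, 138.47], [-72.65, 252.65], [3.7, 117.97], [-149.18, 149.18]. Speed limits (degrees/s): [127.2, 127.2, 159.86, 159.86, 180, 180, 180].

## Interface

Orientations are given as [roll, pitch, yaw] about the fixed x, y, z axes, in that order (R = Rz(yaw) Ry(pitch) Rx(roll)).
In Python, from rig import r, eyes gives the robot as it stands.
- The arm moves only by the shell command python3 -m jog 'ROWS' [FORCE]. ROWS is JSON, a list of rows, each a list of 5 numbers: the opening, from 0 (shut) to 1 (fully open), then the shift along the tool's x, y, z in cm, then the turn about the tool's z in rad. A call has exactly 10 rows; each row shifts and turns the pose as measured when the row begins, along the tool's axes as they then stand; what a row does not reach is not made up. A row lasts 1/12 s, in which the tool goes at most 41.7 mm and 7.16 degrees, less where a joint would pass 70% of its speed; a pose out of reach is approached as far as the arm can. A call is refused whole if a number of a shift passes 4.17 or a number of a turn 0.125, either way. A call with a gripper value outside its range is refused whole. The fingers move at their own pace and stop on an object; FORCE is the grip in N (left out, the last holds). Time passes only in rows, so rows that do not move let the fingers close, or fill a call up. It gives the time, the measured TCP pose, the force and the opening at its end, in the units of the state.
- r.get_obs(): the state, without advancing time (a new reading comes with each control period).
- eyes.capture(name): name is "side" or "top" or "wrist"; returns a dict with "pixels" (420x560x3 uint8, red, green, blue), "range_z" (420x560 float32, m along the optical axis (not along the pixel's ray), 0 where there is no reading), "fx", "fy", "cx", "cy" (pixels), "R" (3x3) and "t" (3): a world point X has camera coordinates R X + t. Camera axes: x right, y down, z forward; pixel columns grow to the right and rows downward; lengths in m; the calibration is good to about 2 mm. The wrist camera is an equidistant fisheye: a pixel r from the principal point sees the ray r / f radians off the axis. A picture is of the moment at which its call begins.
- r.close_job(): hands the job in, once; it reports no verdict.
The state is a dict: "time": time; "joints": joint angles; "joint_velocities": joint speeds; "effort": joint torques, N m; "position": TCP position; "ee_rot": TCP orientation; "contact_force": force on the tool from outside, world axes, zero at the start; "torque": the same for the moment, N m; "finger_gap": finger opening in m.
Only numpy, scipy, OpenCV 4.12 (cv2) and the standard library are available. Lean on these libraries where they do the work, as an engineer would, in place of code of your own. Each camera call takes 0.05 s, during which the arm holds its last target.

## Task

Load the three-bay rack with the three cartons of fixings standing in front of it, one carton to a bay (any carton will do), in the order of the yellow pips: first bay one, then two, then three. Slide each carton along the bench end-on into its bay, never lifting it because its bottom flaps are open, and push it fully home, firmly but without ramming, until the hidden pad at the end of the bay is pressed all the way in; the pads are bolted at different depths, so go by feel. Leave the other things on the bench where they are.

Things in the scene. Friction and masses are not known exactly. Their poses are not given: they have to be found in the camera images.
- carton_a: closed carton of fixings, 60 mm wide, 100 long, 45 high, 0.25 to 0.5 kg, red print; origin at the centre of its underside, z up, y along its length, x across its width. All three cartons are alike for this job. Its open bottom must stay on the bench: a rise of 12 mm counts as lifted.
- carton_b: closed carton of fixings, 60 mm wide, 100 long, 45 high, 0.25 to 0.5 kg, green print; origin at the centre of its underside, z up, y along its length, x across its width. It slides on the bench at about 1 to 5 N, harder if the pusher also presses it down; if it stalls before the pad is in, ease off and press again.
- carton_c: closed carton of fixings, 60 mm wide, 100 long, 45 high, 0.25 to 0.5 kg, red print; origin at the centre of its underside, z up, y along its length, x across its width. Each carton starts about 115 mm in front of the mouth of one bay (origin to mouth), up to 22 mm to the side of the bay's middle line, its length along the bay to within 0.25 rad.
- bay_1: bay number 1: one yellow pip on its grey cover; fixed. Origin on the bench in the middle of its mouth, x into the bay, y across it, z up. All bays alike: two plywood walls 8 mm thick, 50 high, 150 long, 68 apart; before the mouth they flare over 28 mm to about 90 apart.
- pad_1 (a joint): rubber pad on the end stop hidden in bay 1: 0 when out, 0.008 (m) when pushed fully in. It yields to about 3 N along the bay's x, stays where it is left, and is solid after 8 mm. Resistance then climbs steeply: a firm 15 to 25 N is plenty, 60 N damages it.
- bay_2: bay number 2: two yellow pips on its grey cover; fixed. Origin on the bench in the middle of its mouth, x into the bay, y across it, z up. Built like bay_1. Its flat cover, top at 56 mm (pips 59), spans x = 60 to 150 mm and hides the end stop. No floor: cartons slide on the bench.
- pad_2 (a joint): rubber pad on the end stop hidden in bay 2: 0 when out, 0.008 (m) when pushed fully in. The stops are bolted at depths that differ from bay to bay and are not measured: with a pad fully in, the carton's leading end is anywhere from 92 to 117 mm past the mouth; feel for it.
- bay_3: bay number 3: three yellow pips on its grey cover; fixed. Origin on the bench in the middle of its mouth, x into the bay, y across it, z up. Built like bay_1 and bay_2. The bays stand side by side, 135 mm apart, in any order.
- pad_3 (a joint): rubber pad on the end stop hidden in bay 3: 0 when out, 0.008 (m) when pushed fully in. Behaves as pad_1, at its own unmeasured depth: a carton fully home has its rear end between 8 mm outside and 17 mm inside the mouth.
- tape_measure: yellow tape measure, 68 x 80 x 38 mm, loose bystander, origin under its centre
- torch: black and red torch lying down, 36 x 137 x 36 mm, loose bystander, origin under its centre
- duct_tape: small black roll of tape lying flat, 55 x 53 x 19 mm, loose bystander, origin under its centre

How it is judged (in metres and radians):
On the way, in this order (a step that is already met when the one before it is completed fails the run):
1. a carton is home in bay one, its pad pressed in (value of joint pad_1 above 0.006 m and ((x of carton_a in the frame of bay_1 between 0.036 and 0.073 m and y of carton_a in the frame of bay_1 between -0.008 and 0.008 m and angle between the y axis of carton_a and the x axis of bay_1, either way round below 0.12 rad and angle between carton_a's own z axis and vertical below 0.08 rad) or (x of carton_b in the frame of bay_1 between 0.036 and 0.073 m and y of carton_b in the frame of bay_1 between -0.008 and 0.008 m and angle between the y axis of carton_b and the x axis of bay_1, either way round below 0.12 rad and angle between carton_b's own z axis and vertical below 0.08 rad) or (x of carton_c in the frame of bay_1 between 0.036 and 0.073 m and y of carton_c in the frame of bay_1 between -0.008 and 0.008 m and angle between the y axis of carton_c and the x axis of bay_1, either way round below 0.12 rad and angle between carton_c's own z axis and vertical below 0.08 rad))), for 0.2 s.
2. a carton is home in bay two, its pad pressed in (value of joint pad_2 above 0.006 m and ((x of carton_a in the frame of bay_2 between 0.036 and 0.073 m and y of carton_a in the frame of bay_2 between -0.008 and 0.008 m and angle between the y axis of carton_a and the x axis of bay_2, either way round below 0.12 rad and angle between carton_a's own z axis and vertical below 0.08 rad) or (x of carton_b in the frame of bay_2 between 0.036 and 0.073 m and y of carton_b in the frame of bay_2 between -0.008 and 0.008 m and angle between the y axis of carton_b and the x axis of bay_2, either way round below 0.12 rad and angle between carton_b's own z axis and vertical below 0.08 rad) or (x of carton_c in the frame of bay_2 between 0.036 and 0.073 m and y of carton_c in the frame of bay_2 between -0.008 and 0.008 m and angle between the y axis of carton_c and the x axis of bay_2, either way round below 0.12 rad and angle between carton_c's own z axis and vertical below 0.08 rad))), for 0.2 s.
3. a carton is home in bay three, its pad pressed in (value of joint pad_3 above 0.006 m and ((x of carton_a in the frame of bay_3 between 0.036 and 0.073 m and y of carton_a in the frame of bay_3 between -0.008 and 0.008 m and angle between the y axis of carton_a and the x axis of bay_3, either way round below 0.12 rad and angle between carton_a's own z axis and vertical below 0.08 rad) or (x of carton_b in the frame of bay_3 between 0.036 and 0.073 m and y of carton_b in the frame of bay_3 between -0.008 and 0.008 m and angle between the y axis of carton_b and the x axis of bay_3, either way round below 0.12 rad and angle between carton_b's own z axis and vertical below 0.08 rad) or (x of carton_c in the frame of bay_3 between 0.036 and 0.073 m and y of carton_c in the frame of bay_3 between -0.008 and 0.008 m and angle between the y axis of carton_c and the x axis of bay_3, either way round below 0.12 rad and angle between carton_c's own z axis and vertical below 0.08 rad))), for 0.2 s.
At the end, for the whole second after the job is handed in: Every bay holds a carton, upright on the bench and end-on (within 0.12 rad of the bay's direction, within 8 mm of its middle line, its centre 36 to 73 mm past the mouth), all three pads are pressed in by more than 6 of their 8 mm, and the cartons are at rest (all of step 1 and all of step 2 and all of step 3 and linear speed of each of carton_a, carton_b, carton_c below 0.02 m/s); the robot touches nothing.
It fails at once if a carton is lifted off the bench or tipped over (height (world z) of any of carton_a, carton_b, carton_c above 0.012 m or angle between any of carton_a, carton_b, carton_c's own z axis and vertical above 0.25 rad).
It fails at once if a carton is rammed against a pad with more than 60 N (contact force between any of carton_a, carton_b, carton_c and pad_1 above 60 N or contact force between any of carton_a, carton_b, carton_c and pad_2 above 60 N or contact force between any of carton_a, carton_b, carton_c and pad_3 above 60 N).
It fails at once if a bystander is moved by more than 25 mm (distance of any of tape_measure, torch, duct_tape from where it was at the start of the episode above 0.025 m).
It also fails if it takes over 72 s, if anything falls off the work surface, if the arm or the gripper's body presses on something with over 40 N, if the wrist force passes 120 N, or if a joint passes its speed limit or range.

## Working session

There is one attempt and no reset: what is moved stays moved. The work goes in short steps, Python scripts to look and compute and a shell command to move; the robot and the scene stay as the last step left them, time stands still between calls to the robot, and variables do not carry over. Pictures are saved under pics/ and viewed, and the job is handed in when it is done.

```bash
ls; mkdir -p pics; python3 - <<'E'
from rig import r,eyes
import cv2
print(r.get_obs(), r.nose_length)
for n in ["top","side","wrist"]:
    c=eyes.capture(n); cv2.imwrite(f"pics/{n}0.png",c["pixels"][:,:,::-1])
    print(n,c["fx"],c["fy"],c["cx"],c["cy"],c["R"],c["t"])
E
```

```text
pics
{'time': 0.0, 'joints': array([66.7717011 , 19.07208787, -3.70667785, 83.70798666,  1.23702888,
       77.341499  , -5.06960049]), 'joint_velocities': array([ 0.04318592,  0.09050057,  0.02619337, -0.03608967, -0.02893626,
       -0.10076379,  0.10621704]), 'effort': array([-3.26617801e-04, -6.25443220e+01,  4.89613193e-02, -3.91615462e+01,
        1.62615487e-02,  9.93383175e-03, -6.47299635e-05]), 'position': array([ 0.23331583, -0.57942847,  0.24449814]), 'ee_rot': array([ 1.79996630e+02,  8.16811182e-02, -6.80647255e+01]), 'contact_force': array([-0.22024444, -0.09625953,  0.29789537]), 'torque': array([-0.00190214, -0.02438852,  0.00844904]), 'finger_gap': 0.08554984785795856} 0.014
top 474.1418490769636 474.1418490769636 286.9529693691207 216.91486832216407 [[-0.03045086 -0.99952437 -0.0048761 ]
 [-0.97595869  0.03078554 -0.21577047]
 [ 0.21581796 -0.00181153 -0.97643194]] [0.00775897 0.56937436 0.99980649]
side 530.8276802084627 530.8276802084627 278.77345994426213 220.11641831180535 [[ 0.64065027 -0.76772915  0.01261643]
 [-0.34662812 -0.30383581 -0.88743042]
 [ 0.68513953  0.56415933 -0.460769  ]] [-0.35496051  0.22734256  1.05345962]
wrist 325.19226210127806 325.19226210127806 277.39437347718996 208.1677358981097 [[ 0.37353551 -0.92761462 -0.00152677]
 [-0.88207808 -0.35570708  0.30888628]
 [-0.28707051 -0.11403327 -0.95109775]] [-0.62426658 -0.03974901  0.38084114]
```

View pics/top0.png

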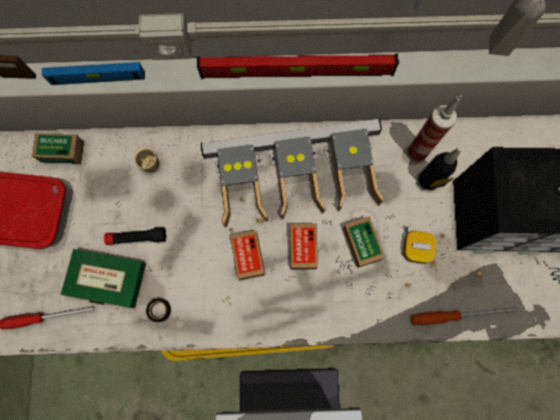

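View pics/side0.png

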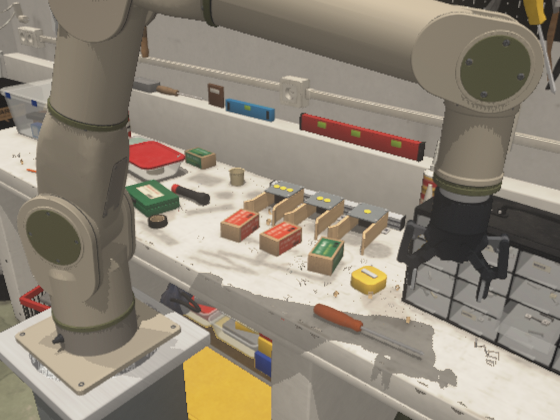

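View pics/wrist0.png

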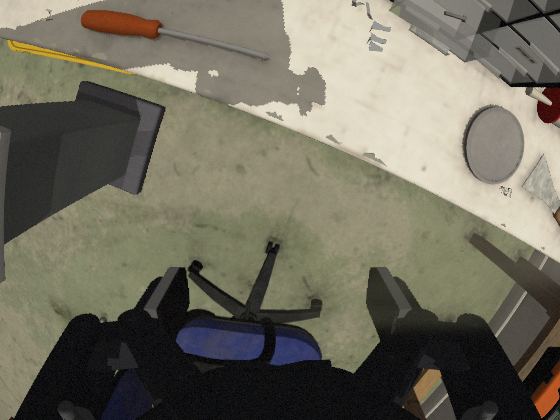

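The top view shows, from left to right, bay 3 at about (238,165), bay 2 at (296,157) and bay 1 at (352,150). The cartons are in front of them at (247,255), (303,246) and (364,241). Next I'll measure them.

```bash
cat > h.py <<'E'
import numpy as np,cv2
from rig import r,eyes
def cloud(c):
    z=c["range_z"]; v,u=np.mgrid[:z.shape[0],:z.shape[1]]
    P=np.stack([(u-c["cx"])/c["fx"]*z,(v-c["cy"])/c["fy"]*z,z],-1)
    W=(P-c["t"])@c["R"]; W[z==0]=np.nan; return W
def onplane(c,uv,h):
    uv=np.atleast_2d(uv).astype(float)
    d=np.stack([(uv[:,0]-c["cx"])/c["fx"],(uv[:,1]-c["cy"])/c["fy"],np.ones(len(uv))],-1)@c["R"]
    o=-c["R"].T@c["t"]; return o+d*((h-o[2])/d[:,2])[:,None]
def blobs(mask,amin):
    n,l,s,ce=cv2.connectedComponentsWithStats(mask.astype(np.uint8))
    return [(l==i) for i in range(1,n) if s[i,4]>=amin]
def rect(c,m,h):
    ct=max(cv2.findContours(m.astype(np.uint8),cv2.RETR_EXTERNAL,cv2.CHAIN_APPROX_NONE)[0],key=cv2.contourArea)[:,0]
    p=onplane(c,ct,h)[:,:2]*1000
    (x,y),(w,hh),a=cv2.minAreaRect(p.astype(np.float32))
    b=cv2.boxPoints(((x,y),(w,hh),a))
    e=[b[1]-b[0],b[2]-b[1]]; e=max(e,key=np.linalg.norm)
    ang=np.degrees(np.arctan2(e[1],e[0])); ang=(ang+90)%180-90
    return (x,y),sorted((w,hh)),ang
E
python3 - <<'E'
from h import *
c=eyes.capture("top"); W=cloud(c)
hsv=cv2.cvtColor(c["pixels"],cv2.COLOR_RGB2HSV)
roi=np.zeros(W.shape[:2],bool); roi[115:330,60:460]=1
Z=W[...,2]
print("bench z",np.nanmedian(Z[280:320,200:380]))
m=roi&(Z>0.036)&(Z<0.053)&(W[...,0]<.56)
for b in blobs(m,300):
    p=W[b]; print("carton?",rect(c,b,0.045),b.sum(),np.nanmedian(p[:,2]), np.nanmean(p,0))
y=roi&(hsv[...,0]>22)&(hsv[...,0]<35)&(hsv[...,1]>170)&(hsv[...,2]>120)
for b in blobs(y,8):
    v,u=np.where(b); print("pip",u.mean(),v.mean(),b.sum(),onplane(c,[u.mean(),v.mean()],.059)[0],np.nanmedian(W[b],0))
cov=roi&(Z>0.0535)&(Z<0.066)
for b in blobs(cov,100):
    print("cover",rect(c,b,.056),b.sum(),np.nanmean(W[b],0))
cv2.imwrite("pics/crop.png",cv2.resize(c["pixels"][110:290,190:460,::-1],None,fx=2.9,fy=2.9,interpolation=cv2.INTER_CUBIC))
E
```

```text
bench z 0.0003827538473510631
carton? ((514.3642578125, -181.06727600097656), [61.35340118408203, 100.3470230102539], np.float32(16.527557)) 1143 0.04536224018197753 [ 0.51191864 -0.18099444  0.04531751]
carton? ((507.8831787109375, -44.89109802246094), [60.244693756103516, 99.97386169433594], np.float32(-1.7765808)) 1188 0.04567302356423962 [ 0.50779354 -0.04402857  0.04559455]
carton? ((491.88958740234375, 83.51069641113281), [60.55855178833008, 100.75827026367188], np.float32(9.742813)) 1202 0.0456025953719848 [0.49148298 0.0834866  0.04557765]
carton? ((448.48419189453125, 407.8780517578125), [105.95912170410156, 160.1499481201172], np.float32(78.014496)) 2932 0.03850963609270959 [0.44969832 0.41060822 0.03867236]
pip 352.5813953488372 149.97674418604652 43 [ 0.72403753 -0.16674056  0.059     ] [ 0.72407036 -0.16652472  0.05882978]
pip 290.0243902439024 158.41463414634146 41 [ 0.70812578 -0.02119549  0.059     ] [ 0.7084715  -0.02115555  0.05923448]
pip 300.05 157.175 40 [ 0.71039459 -0.04444513  0.059     ] [ 0.71052721 -0.04446369  0.05897883]
pip 247.0 164.2439024390244 41 [0.
[... 587 characters left out ...]
.684459686279297, 400.0884704589844], np.float32(89.83798)) 362 [0.82195068 0.32890651 0.05959354]
cover ((730.08740234375, -165.2011260986328), [83.78207397460938, 90.04913330078125], np.float32(6.3998947)) 1202 [ 0.72938652 -0.1652878   0.05664687]
cover ((714.8054809570312, -31.296363830566406), [83.67555236816406, 90.2790756225586], np.float32(6.4862976)) 1221 [ 0.71399233 -0.03159231  0.05674581]
cover ((699.6231079101562, 102.61210632324219), [83.75856018066406, 90.3559341430664], np.float32(6.475479)) 1254 [0.69916746 0.10268174 0.05694618]
cover ((633.0689086914062, 500.0821838378906), [11.41207504272461, 82.9005355834961], np.float32(4.165184)) 106 [0.63614834 0.4990843  0.06203441]
```

View pics/crop.png

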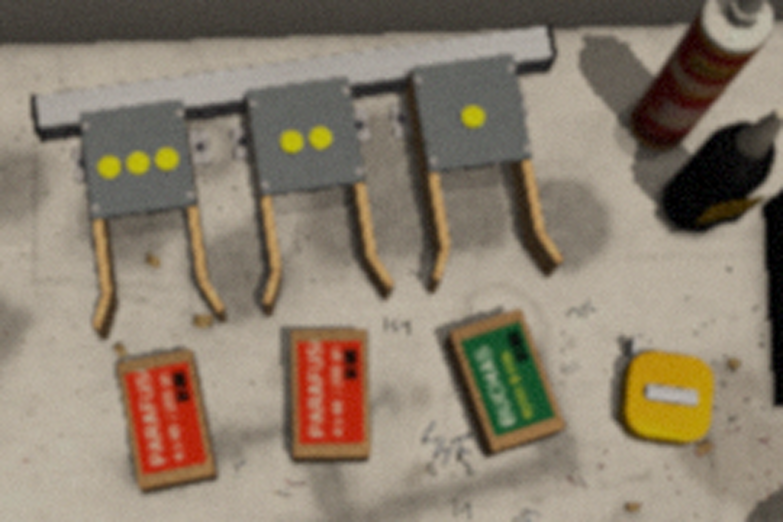

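```bash
cat >> h.py <<'E'
U=6.45
M={1:(730.1,-165.2),2:(714.8,-31.3),3:(699.6,102.6)}
def ud(a=U): a=np.radians(a); return np.array([np.cos(a),np.sin(a)]),np.array([-np.sin(a),np.cos(a)])
def mouth(b): return np.array(M[b])-105*ud()[0]
def need(x,y,z,yaw):
    o=r.get_obs(); p=o["position"]*1000; ya=o["ee_rot"][2]; a=np.radians(ya)
    d=np.array([x,y])-p[:2]
    t=np.radians(ya-yaw); t=(t+np.pi)%(2*np.pi)-np.pi
    print("t %.2f"%o["time"],"pos",p.round(1),"rpy",o["ee_rot"].round(1),"F",o["contact_force"].round(1),"gap %.1f"%(o["finger_gap"]*1000))
    print("NEED cm x %.2f y %.2f z %.2f turn %.3f"%((d@[np.cos(a),np.sin(a)])/10,(d@[np.sin(a),-np.cos(a)])/10,(p[2]-z)/10,t))
def bayc(b,x,y=0): # point in bay frame -> world
    u,n=ud(); return mouth(b)+u*x+n*y
def inbay(b,xy):
    u,n=ud(); d=np.array(xy)-mouth(b); return d@u,d@n
E
python3 -m jog '[[1,-2.3,-3.2,0.8,0.01],[1,-2.3,-3.2,0.8,0.01],[1,-2.3,-3.2,0.8,0.01],[1,-2.3,-3.2,0.8,0.01],[1,-2.3,-3.2,0.8,0.01],[1,-2.3,-3.2,0.8,0.01],[1,-2.3,-3.2,0.8,0.01],[1,-2.3,-3.2,0.8,0.01],[1,-2.3,-3.2,0.8,0.01],[1,-1.2,-1.6,0.4,0.01]]' 20
python3 -c "
from h import *
need(490.4-2,-188.2,24,-73.5)
for b,c in ((1,(514.4,-181.1)),(2,(507.9,-44.9)),(3,(491.9,83.5))): print(mouth(b),inbay(b,c))"
```

```text
time: 1.03
position: [0.4497, -0.2658, 0.1639]
ee_rot: [179.8, -0.2, -74.8]
contact_force: [0.4, -0.1, -1.3]
finger_gap: 0.0853
t 1.03 pos [ 449.7 -265.8  163.9] rpy [179.8  -0.2 -74.8] F [ 0.4 -0.1 -1.3] gap 85.3
NEED cm x -6.47 y -5.76 z 13.99 turn -0.023
[ 625.76462209 -176.99529215] (np.float64(-111.12082056938868), np.float64(8.431542943858698))
[610.46462209 -43.09529215] (np.float64(-102.11814916427168), np.float64(9.728426736451546))
[595.26462209  90.80470785] (np.float64(-103.53093401358433), np.float64(4.353109167269918))
```

```bash
python3 -m jog '[[1,-1.6,-1.3,1.2,-0.005],[1,-1.6,-1.3,1.2,-0.005],[1,-1.6,-1.3,1.2,-0.005],[1,-1.4,-1.2,1.2,-0.005],[1,-0.5,-0.5,1.0,-0.005],[1,0,0,1.0,0],[1,0,0,1,0],[1,0,0,0.5,0],[1,0,0,0,0],[1,0,0,0,0]]'
python3 -c "
from h import *
need(483.7,-190.2,24,-73.5)"
```

```text
time: 1.87
position: [0.4881, -0.1796, 0.0748]
ee_rot: [179.8, -0.1, -73.0]
contact_force: [0.6, 0.7, 0.9]
finger_gap: 0.0856
t 1.87 pos [ 488.1 -179.6   74.8] rpy [ 1.798e+02 -1.000e-01 -7.300e+01] F [0.6 0.7 0.9] gap 85.6
NEED cm x 0.89 y 0.73 z 5.08 turn 0.008
```

```bash
python3 -m jog '[[1,0.5,0.4,0,0.004],[1,0.4,0.3,0,0.004],[1,0,0,1,0],[1,0,0,1,0],[1,0,0,1,0],[1,0,0,1,0],[1,0,0,0.9,0],[1,0,0,0.2,0],[1,0,0,0,0],[1,0,0,0,0]]'
python3 -c "
from h import *
need(483.7,-190.2,24,-73.5)
c=eyes.capture('wrist'); cv2.imwrite('pics/w1.png',c['pixels'][:,:,::-1])"
```

```text
time: 2.7
position: [0.4826, -0.1945, 0.0187]
ee_rot: [179.8, -0.2, -73.8]
contact_force: [-0.3, 0.6, 0.1]
finger_gap: 0.085
t 2.70 pos [ 482.6 -194.5   18.7] rpy [179.8  -0.2 -73.8] F [-0.3  0.6  0.1] gap 85.0
NEED cm x -0.38 y -0.22 z -0.53 turn -0.005
```

View pics/w1.png

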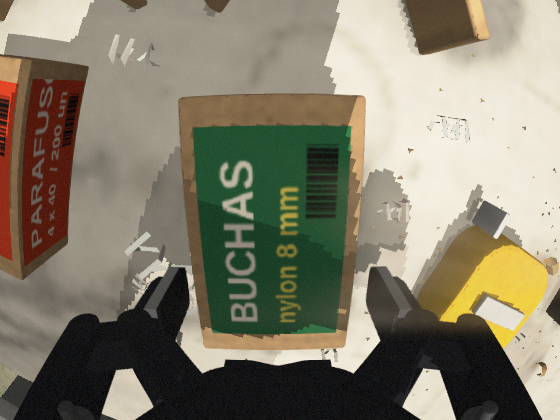

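The wrist view shows both fingers astride the green carton near its rear end, at about (175,300) and (385,300), with clear gaps on both sides. I'll close them now.

```bash
python3 -m jog '[[1,-0.3,-0.2,-0.4,-0.005],[1,0,0,0,0],[0.5,0,0,0,0],[0.5,0,0,0,0],[0.5,0,0,0,0],[0.5,0,0,0,0],[0.5,0,0,0,0],[0.5,0,0,0,0],[0.5,0,0,0,0],[0.5,0,0,0,0]]' 20
python3 -c "
from h import *
need(*bayc(1,-32-14),24,-83.55); print(inbay(1,r.get_obs()['position'][:2]*1000))"
```

```text
time: 3.58
position: [0.4853, -0.1909, 0.0252]
ee_rot: [179.9, -0.3, -73.5]
contact_force: [0.6, 0.7, -0.6]
finger_gap: 0.06
t 3.58 pos [ 485.3 -190.9   25.2] rpy [179.9  -0.3 -73.5] F [ 0.6  0.7 -0.6] gap 60.0
NEED cm x 1.86 y -9.33 z 0.12 turn 0.176
(np.float64(-141.12942734822465), np.float64(1.9880798991491055))
```

```bash
python3 -m jog '[[0.5,0.1,0,0,0.045],[0.5,0.1,0,0,0.045],[0.5,0,0,0,0.045],[0.5,0,-0.5,0,0.035],[0.5,0,-0.8,0,0],[0.5,0,-0.8,0,0],[0.5,0,-0.8,0,0],[0.5,0,-0.6,0,0],[0.5,0,-0.3,0,0],[0.5,0,0,0,0]]'
python3 -c "
from h import *
need(*bayc(1,-32-14),24,-83.55); print(inbay(1,r.get_obs()['position'][:2]*1000))"
```

```text
time: 4.42
position: [0.5171, -0.1895, 0.0252]
ee_rot: [179.0, -0.2, -83.8]
contact_force: [1.7, 0.6, -0.4]
finger_gap: 0.0596
t 4.42 pos [ 517.1 -189.5   25.2] rpy [179.   -0.2 -83.8] F [ 1.7  0.6 -0.4] gap 59.6
NEED cm x -0.05 y -6.34 z 0.12 turn -0.005
(np.float64(-109.3770996647771), np.float64(-0.18260286351416602))
```

Aligned (lateral -0.2 mm). Check with the top camera while the carton is still short of the mouth.

```bash
python3 -m jog '[[0.5,0,-0.8,0,0],[0.5,0,-0.8,0,0],[0.5,0,-0.8,0,0],[0.5,0,-0.8,0,0],[0.5,0,-0.6,0,0],[0.5,0,-0.3,0,0],[0.5,0,-0.2,0,0],[0.5,0,0,0,0],[0.5,0,0,0,0],[0.5,0,0,0,0]]'
python3 -c "
from h import *
need(*bayc(1,-32-14),24,-83.55); print(inbay(1,r.get_obs()['position'][:2]*1000))
for n in ('wrist','side','top'):
    c=eyes.capture(n); cv2.imwrite('pics/%s2.png'%n,c['pixels'][:,:,::-1])"
```

```text
time: 5.25
position: [0.5516, -0.1885, 0.0251]
ee_rot: [177.8, -0.3, -84.1]
contact_force: [-1.7, 0.0, 0.8]
finger_gap: 0.0599
t 5.25 pos [ 551.6 -188.5   25.1] rpy [177.8  -0.3 -84.1] F [-1.7  0.   0.8] gap 59.9
NEED cm x -0.34 y -2.90 z 0.11 turn -0.010
(np.float64(-75.00353159244932), np.float64(-3.092472833711157))
```

View pics/wrist2.png

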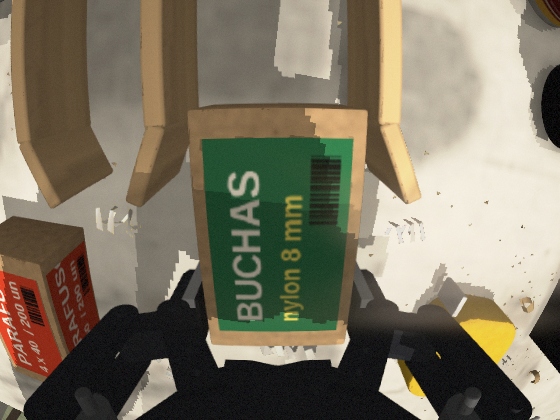

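View pics/top2.png

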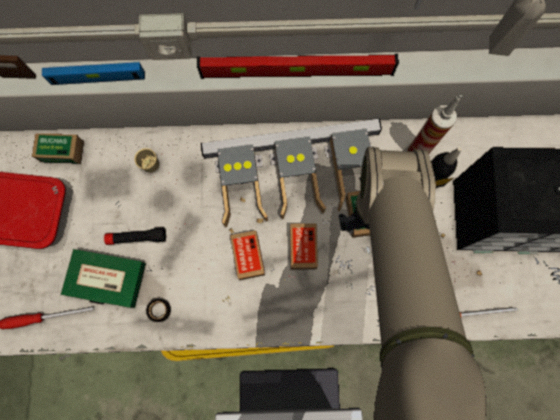

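The wrist view shows the carton's front end at (195–365,110), between the flare lips at (130,200) and (415,195). It has drifted about 3 mm to the right. I'll correct that as I move in.

```bash
python3 -m jog '[[0.5,-0.15,-0.3,0,-0.005],[0.5,-0.15,-0.4,0,-0.005],[0.5,-0.15,-0.5,0,-0.005],[0.5,-0.1,-0.5,0,0],[0.5,0,-0.5,0,0],[0.5,0,-0.3,0,0],[0.5,0,-0.2,0,0],[0.5,0,0,0,0],[0.5,0,0,0,0],[0.5,0,0,0,0]]'
python3 -c "
from h import *
need(*bayc(1,-32-14),24,-83.55); print(inbay(1,r.get_obs()['position'][:2]*1000))
for n in ('wrist',):
    c=eyes.capture(n); cv2.imwrite('pics/%s3.png'%n,c['pixels'][:,:,::-1])"
```

```text
time: 6.23
position: [0.5701, -0.1857, 0.0251]
ee_rot: [176.7, -0.4, -83.5]
contact_force: [-1.0, -0.5, 1.3]
finger_gap: 0.06
t 6.23 pos [ 570.1 -185.7   25.1] rpy [176.7  -0.4 -83.5] F [-1.  -0.5  1.3] gap 60.0
NEED cm x -0.24 y -1.03 z 0.11 turn 0.001
(np.float64(-56.311699349661104), np.float64(-2.42035631958594))
```

View pics/wrist3.png

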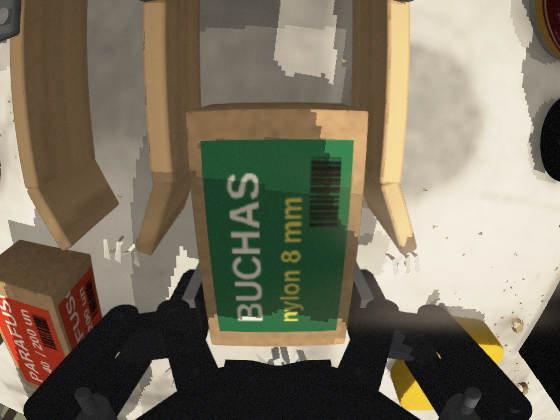

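```bash
python3 -m jog '[[0.5,-0.25,-0.2,0,0],[0.5,-0.2,-0.4,0,0],[0.5,-0.1,-0.4,0,0],[0.5,0,-0.3,0,0],[0.5,0,0,0,0],[0.85,0,0,0,0],[0.85,0,0,0,0],[0.85,0,0,0,0],[0.85,0,0,0,0],[0.85,0,0,0,0]]'
python3 -c "
from h import *
need(*bayc(1,-110),24,-83.55); print(inbay(1,r.get_obs()['position'][:2]*1000))
for n in ('wrist',):
    c=eyes.capture(n); cv2.imwrite('pics/%s4.png'%n,c['pixels'][:,:,::-1])"
```

```text
time: 7.12
position: [0.579, -0.182, 0.0246]
ee_rot: [176.3, -0.6, -83.7]
contact_force: [0.3, 0.3, -0.7]
finger_gap: 0.0728
t 7.12 pos [ 579.  -182.    24.6] rpy [176.3  -0.6 -83.7] F [ 0.3  0.3 -0.7] gap 72.8
NEED cm x 0.05 y 6.30 z 0.06 turn -0.003
(np.float64(-46.99895171191869), np.float64(0.3174989372987995))
```

View pics/wrist4.png

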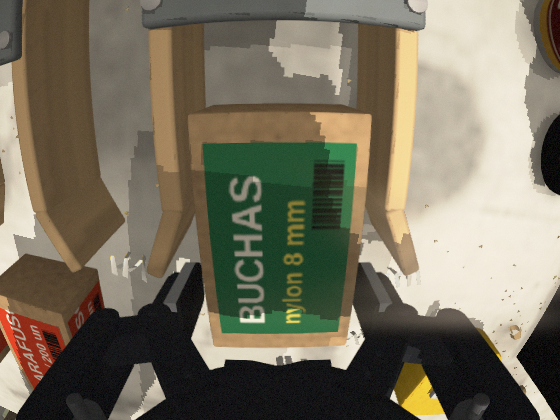

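```bash
python3 -m jog '[[0.85,0,0.8,0,0],[0.85,0,0.8,0,0],[0.85,0,0.8,0,0],[0.85,0,0.8,0,0],[0.85,0,0.8,0,0],[0.85,0,0.6,0,0],[0.24,0,0.3,0,0],[0.24,0,0,0,0],[0.24,0,0,0,0],[0.24,0,0,0,0]]'
python3 -c "
from h import *
need(*bayc(1,-75),24,-83.55); print(inbay(1,r.get_obs()['position'][:2]*1000))
for n in ('wrist',):
    c=eyes.capture(n); cv2.imwrite('pics/%s5.png'%n,c['pixels'][:,:,::-1])"
```

```text
time: 8.0
position: [0.5237, -0.1886, 0.0284]
ee_rot: [176.3, -0.7, -83.8]
contact_force: [0.1, -0.7, 0.1]
finger_gap: 0.0243
t 8.00 pos [ 523.7 -188.6   28.4] rpy [176.3  -0.7 -83.8] F [ 0.1 -0.7  0.1] gap 24.3
NEED cm x -0.02 y -2.77 z 0.44 turn -0.004
(np.float64(-102.70912418216948), np.float64(-0.051276290810795995))
```

View pics/wrist5.png

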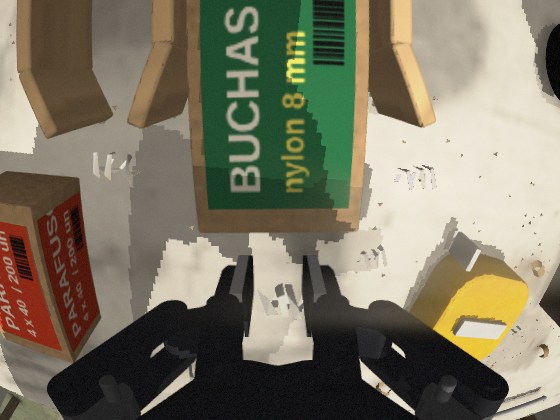

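The wrist view shows the carton in the mouth, its rear edge at row 230 spanning columns 195–360. The part-closed fingers stand behind it at (240–320,260). I'll push now, watching the force.

```bash
python3 -m jog '[[0.24,0,-0.8,0.2,0],[0.24,0,-0.8,0.2,0],[0.24,0,-0.6,0,0],[0.24,0,-0.6,0,0],[0.24,0,-0.6,0,0],[0.24,0,-0.6,0,0],[0.24,0,-0.6,0,0],[0.24,0,-0.6,0,0],[0.24,0,-0.6,0,0],[0.24,0,-0.6,0,0]]'
python3 -c "
from h import *
need(*bayc(1,-20),24,-83.55); print(inbay(1,r.get_obs()['position'][:2]*1000))
for n in ('wrist',):
    c=eyes.capture(n); cv2.imwrite('pics/%s6.png'%n,c['pixels'][:,:,::-1])"
```

```text
time: 8.88
position: [0.5822, -0.1851, 0.0215]
ee_rot: [174.5, -0.7, -84.0]
contact_force: [-15.5, 0.2, 17.4]
finger_gap: 0.0203
t 8.88 pos [ 582.2 -185.1   21.5] rpy [174.5  -0.7 -84. ] F [-15.5   0.2  17.4] gap 20.3
NEED cm x -0.34 y -2.42 z -0.25 turn -0.008
(np.float64(-44.19584582507602), np.float64(-3.1661644777906366))
```

View pics/wrist6.png

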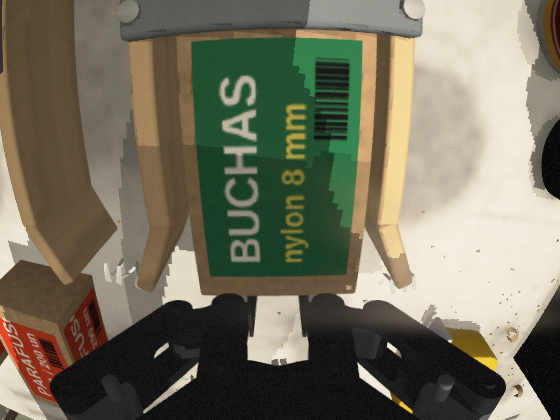

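Pushing along the tilted tool axis also pressed the carton down, with 17 N upward on the tool. I'll back off and test whether a light press on the bench reduces the tilt.

```bash
python3 -m jog '[[0.24,0,0.8,-0.1,0],[0.24,0,0.8,0,0],[0.24,0,0.8,0.2,0],[0,0,0.4,0.2,0],[0,0,0,0,0],[0,0,0,0.2,0],[0,0,0,0.2,0],[0,0,0,0.2,0],[0,0,0,0.2,0],[0,0,0,0.2,0]]'
python3 -c "
from h import *
need(*bayc(1,-20),24,-83.55); print(inbay(1,r.get_obs()['position'][:2]*1000))"
```

```text
time: 9.77
position: [0.5549, -0.1873, 0.0144]
ee_rot: [174.6, -0.8, -83.9]
contact_force: [-11.9, 2.5, 26.9]
finger_gap: -0.0001
t 9.77 pos [ 554.9 -187.3   14.4] rpy [174.6  -0.8 -83.9] F [-11.9   2.5  26.9] gap -0.1
NEED cm x -0.27 y -5.16 z -0.96 turn -0.007
(np.float64(-71.62538808642849), np.float64(-2.31685275349968))
```

```bash
python3 -m jog '[[0,0,0.3,0.15,0],[0,0,0.3,0.15,0],[0,0,0.3,0.15,0],[0,0,0.3,0.15,0],[0,0,0.3,0.15,0],[0,0,0.3,0.15,0],[0,0,0.3,0.15,0],[0,0,0.3,0.15,0],[0,0,0.3,0.15,0],[0,0,0.3,0.15,0]]'
python3 -c "
from h import *
need(*bayc(1,-20),24,-83.55); print(inbay(1,r.get_obs()['position'][:2]*1000))"
```

```text
time: 10.6
position: [0.5472, -0.1883, 0.0144]
ee_rot: [177.3, -1.3, -83.6]
contact_force: [5.3, 1.4, 7.1]
finger_gap: 0.0007
t 10.60 pos [ 547.2 -188.3   14.4] rpy [177.3  -1.3 -83.6] F [5.3 1.4 7.1] gap 0.7
NEED cm x -0.24 y -5.93 z -0.96 turn -0.001
(np.float64(-79.34535237732439), np.float64(-2.3761053411574906))
```

Dragging backward while pressing lightly restores the tilt from 174.6° to 177.3°. I'll do it once more.

```bash
python3 -m jog '[[0,0,0.3,0.15,0],[0,0,0.3,0.15,0],[0,0,0.3,0.15,0],[0,0,0.3,0.15,0],[0,0,0.3,0.15,0],[0,0,0.3,0.15,0],[0,0,0.3,0.15,0],[0,0,0.3,0.15,0],[0,0,0.3,0.15,0],[0,0,0.3,0.15,0]]'
python3 -c "
from h import *
need(*bayc(1,-20),24,-83.55); print(inbay(1,r.get_obs()['position'][:2]*1000))"
```

```text
time: 11.43
position: [0.5445, -0.1886, 0.0143]
ee_rot: [-179.4, -1.9, -83.2]
contact_force: [4.8, 1.8, 8.3]
finger_gap: -0.0002
t 11.43 pos [ 544.5 -188.6   14.3] rpy [-179.4   -1.9  -83.2] F [4.8 1.8 8.3] gap -0.2
NEED cm x -0.20 y -6.21 z -0.97 turn 0.007
(np.float64(-82.03969756604045), np.float64(-2.4032651115306103))
```

```bash
python3 -m jog '[[0.24,-0.1,0,-0.4,0],[0.24,-0.1,0,-0.4,0],[0.24,0,-0.5,0,0.003],[0.24,0,-0.6,0,0],[0.24,0,-0.6,0,0],[0.24,0,-0.6,0,0],[0.24,0,-0.6,0,0],[0.24,0,-0.6,0,0],[0.24,0,-0.6,0,0],[0.24,0,-0.6,0,0]]'
python3 -c "
from h import *
need(*bayc(1,-20),24,-83.55); print(inbay(1,r.get_obs()['position'][:2]*1000))"
```

```text
time: 12.27
position: [0.5923, -0.1806, 0.0209]
ee_rot: [-179.8, -1.8, -83.4]
contact_force: [-8.6, -0.2, 6.4]
finger_gap: 0.0205
t 12.27 pos [ 592.3 -180.6   20.9] rpy [-179.8   -1.8  -83.4] F [-8.6 -0.2  6.4] gap 20.5
NEED cm x 0.03 y -1.37 z -0.31 turn 0.003
(np.float64(-33.66863812051309), np.float64(0.2170537477304204))
```

```bash
python3 -m jog '[[0.24,0,-0.4,-0.05,0],[0.24,0,-0.4,-0.05,0],[0.24,0,-0.4,-0.05,0],[0.24,0,-0.4,-0.05,0],[0.24,0,-0.4,0,0],[0.24,0,-0.4,0,0],[0.24,0,-0.3,0,0],[0.24,0,-0.3,0,0],[0.24,0,-0.3,0,0],[0.24,0,-0.3,0,0]]'
python3 -c "
from h import *
need(*bayc(1,0),24,-83.55); print(inbay(1,r.get_obs()['position'][:2]*1000))"
```

```text
time: 13.1
position: [0.6201, -0.1802, 0.0211]
ee_rot: [178.6, -1.8, -83.5]
contact_force: [-26.9, 1.5, 20.5]
finger_gap: 0.0208
t 13.10 pos [ 620.1 -180.2   21.1] rpy [178.6  -1.8 -83.5] F [-26.9   1.5  20.5] gap 20.8
NEED cm x -0.26 y -0.60 z -0.29 turn 0.000
(np.float64(-5.981659893662693), np.float64(-2.5952270326423856))
```

```bash
python3 -m jog '[[0.24,0,0.2,-0.1,0],[0.24,-0.1,0,-0.2,0],[0.24,-0.1,0,-0.2,0],[0.24,0,-0.2,-0.1,0],[0.24,0,-0.2,-0.05,0],[0.24,0,-0.2,-0.05,0],[0.24,0,-0.2,-0.05,0],[0.24,0,-0.3,-0.05,0],[0.24,0,-0.3,-0.05,0],[0.24,0,-0.3,-0.05,0]]'
python3 -c "
from h import *
need(*bayc(1,0),24,-83.55); print(inbay(1,r.get_obs()['position'][:2]*1000))
for n in ('wrist','side'):
    c=eyes.capture(n); cv2.imwrite('pics/%s7.png'%n,c['pixels'][:,:,::-1])"
```

```text
time: 13.93
position: [0.6278, -0.177, 0.0277]
ee_rot: [177.4, -1.7, -83.6]
contact_force: [-22.6, 2.5, 16.9]
finger_gap: 0.0206
t 13.93 pos [ 627.8 -177.    27.7] rpy [177.4  -1.7 -83.6] F [-22.6   2.5  16.9] gap 20.6
NEED cm x -0.02 y 0.21 z 0.37 turn -0.001
(np.float64(2.0663395168502134), np.float64(-0.22369610200342224))
```

View pics/wrist7.png

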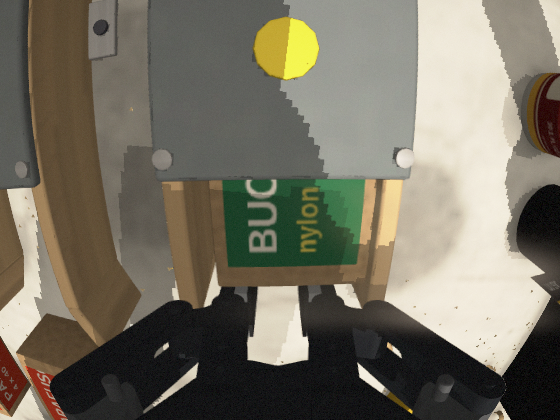

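```bash
python3 -m jog '[[0.24,0,0.2,-0.05,0],[0.24,0,0,0,0],[0.24,0,-0.2,-0.05,0],[0.24,0,-0.3,-0.05,0],[0.24,0,-0.3,-0.05,0],[0.24,0,-0.3,-0.05,0],[0.24,0,-0.3,-0.05,0],[0.24,0,-0.3,-0.05,0],[0.24,0,-0.3,-0.05,0],[0.24,0,-0.3,-0.05,0]]'
python3 -c "
from h import *
need(*bayc(1,0),24,-83.55); print(inbay(1,r.get_obs()['position'][:2]*1000))"
```

```text
time: 14.87
position: [0.6271, -0.177, 0.0293]
ee_rot: [174.1, -1.4, -83.9]
contact_force: [-21.3, 1.4, 13.3]
finger_gap: 0.0201
t 14.87 pos [ 627.1 -177.    29.3] rpy [174.1  -1.4 -83.9] F [-21.3   1.4  13.3] gap 20.1
NEED cm x -0.02 y 0.13 z 0.53 turn -0.006
(np.float64(1.3455559695786874), np.float64(-0.16867515115784257))
```

```bash
python3 -m jog '[[0.24,0,0.8,0,0],[0.24,0,1.2,0,0],[0,0,1.2,0.3,0],[0,0,1.2,0.4,0],[0,0,0.8,0.4,0],[0,0,0.5,0.3,0],[0,0,0.3,0.2,0],[0,0,0.3,0.15,0],[0,0,0.3,0.15,0],[0,0,0.3,0.15,0]]'
python3 -c "
from h import *
need(*bayc(1,0),24,-83.55); print(inbay(1,r.get_obs()['position'][:2]*1000))"
```

```text
time: 15.7
position: [0.5613, -0.1836, 0.017]
ee_rot: [174.9, -1.5, -83.7]
contact_force: [0.0, -0.5, -0.5]
finger_gap: -0.0002
t 15.70 pos [ 561.3 -183.6   17. ] rpy [174.9  -1.5 -83.7] F [ 0.  -0.5 -0.5] gap -0.2
NEED cm x 0.05 y -6.48 z -0.70 turn -0.003
(np.float64(-64.75839555041644), np.float64(0.7172648714468941))
```

```bash
python3 -m jog '[[0,0,0.3,0.15,0],[0,0,0.3,0.15,0],[0,0,0.3,0.15,0],[0,0,0.3,0.15,0],[0,0,0.3,0.15,0],[0,0,0.3,0.15,0],[0,0,0.3,0.15,0],[0,0,0.3,0.15,0],[0,0,0.3,0.15,0],[0,0,0.3,0.15,0]]'
python3 -c "
from h import *
need(*bayc(1,0),24,-83.55); print(inbay(1,r.get_obs()['position'][:2]*1000))
for n in ('wrist',):
    c=eyes.capture(n); cv2.imwrite('pics/%s8.png'%n,c['pixels'][:,:,::-1])"
```

```text
time: 16.53
position: [0.5473, -0.1855, 0.0145]
ee_rot: [177.2, -1.9, -83.5]
contact_force: [3.7, 1.4, 6.4]
finger_gap: 0.0004
t 16.53 pos [ 547.3 -185.5   14.5] rpy [177.2  -1.9 -83.5] F [3.7 1.4 6.4] gap 0.4
NEED cm x 0.05 y -7.89 z -0.95 turn 0.002
(np.float64(-78.91747857201464), np.float64(0.3954631688615899))
```

View pics/wrist8.png

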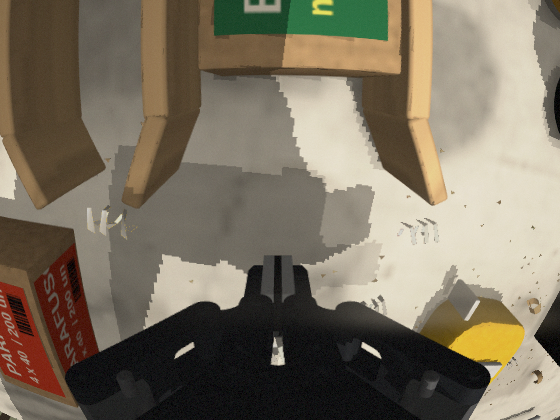

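The wrist view shows the green carton in bay 1, its rear edge at row 70 between columns 200 and 400, well past the flare lips. The fingers are clear of it. I'll correct the tilt once more.

```bash
python3 -m jog '[[0,0.15,0.3,0.15,0],[0,0.15,0.3,0.15,0],[0,0.15,0.3,0.15,0],[0,0.15,0.3,0.15,0],[0,0.15,0.3,0.15,0],[0,0.15,0.3,0.15,0],[0,0.15,0.3,0.15,0],[0,0.15,0.3,0.15,0],[0,0.15,0.3,0.15,0],[0,0.15,0.3,0.15,0]]'
python3 -c "
from h import *
g=32;a=np.radians(-1.8);need(507.9-g*np.cos(a),-44.9-g*np.sin(a),90,-91.8)"
```

```text
time: 17.42
position: [0.5402, -0.1921, 0.0143]
ee_rot: [179.8, -1.8, -82.7]
contact_force: [2.7, 5.9, 8.6]
finger_gap: -0.0004
t 17.42 pos [ 540.2 -192.1   14.3] rpy [179.8  -1.8 -82.7] F [2.7 5.9 8.6] gap -0.4
NEED cm x -15.51 y 4.50 z -7.57 turn 0.159
```

```bash
python3 -m jog '[[0,0,0,-2.5,0],[0.5,0,0,-2.5,0],[1,0,0,-2.0,0],[1,-2.6,0.8,0,0.03],[1,-2.6,0.8,0,0.03],[1,-2.6,0.8,0,0.03],[1,-2.6,0.7,0,0.03],[1,-2,0.7,0,0.03],[1,-1,0.2,0,0],[1,0,0,0,0]]'
python3 -c "
from h import *
g=32;a=np.radians(-1.8);need(507.9-g*np.cos(a),-44.9-g*np.sin(a),26,-91.8)"
```

```text
time: 18.25
position: [0.4875, -0.0555, 0.0824]
ee_rot: [-180.0, -1.8, -91.8]
contact_force: [0.5, -0.8, 0.3]
finger_gap: 0.0853
t 18.25 pos [487.5 -55.5  82.4] rpy [-180.    -1.8  -91.8] F [ 0.5 -0.8  0.3] gap 85.3
NEED cm x -1.12 y 1.20 z 5.64 turn -0.001
```

```bash
python3 -m jog '[[1,-0.6,0.6,0,0],[1,-0.4,0.5,0,0],[1,0,0,1,0],[1,0,0,1,0],[1,0,0,1,0],[1,0,0,1,0],[1,0,0,0.7,0],[1,0,0,0.3,0],[1,0,0,0,0],[1,0,0,0,0]]'
python3 -c "
from h import *
g=32;a=np.radians(-1.8);need(507.9-g*np.cos(a),-44.9-g*np.sin(a),26,-91.8)
for n in ('wrist','top'):
    c=eyes.capture(n); cv2.imwrite('pics/%s9.png'%n,c['pixels'][:,:,::-1])"
```

```text
time: 19.08
position: [0.4755, -0.0519, 0.0244]
ee_rot: [179.8, -1.9, -92.0]
contact_force: [-0.7, 0.2, 0.2]
finger_gap: 0.0859
t 19.08 pos [475.5 -51.9  24.4] rpy [179.8  -1.9 -92. ] F [-0.7  0.2  0.2] gap 85.9
NEED cm x -0.80 y -0.01 z -0.16 turn -0.004
```

View pics/wrist9.png

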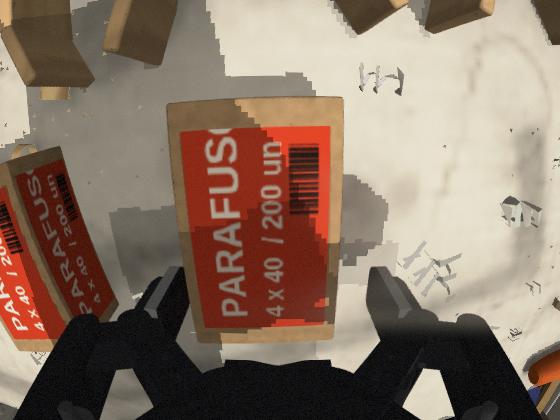

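View pics/top9.png

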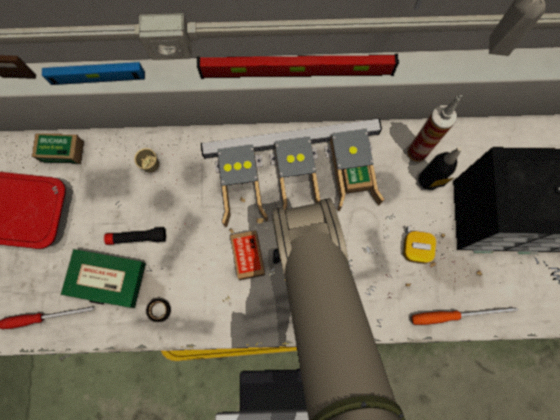

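In the wrist view the fingers straddle the red carton, which sits about 8 mm left of centre. In the top view the green carton is in bay 1 at (358,178). I'll measure its rear edge.

```bash
python3 - <<'E'
from h import *
c=eyes.capture("top"); W=cloud(c); Z=W[...,2]
m=np.zeros(Z.shape,bool); m[155:205,335:385]=1
q=W[...,:2]*1000-mouth(1); u,n=ud()
a=q@u; l=q@n
m&=(Z>.038)&(Z<.0475)&(np.abs(l)<33)&(a<58)
for b in blobs(m,50): print(b.sum(),rect(c,b,.045),"along",np.nanmin(a[b]),np.percentile(a[b],[1,5]),"lat",np.percentile(l[b],[1,50,99]))
E
```

```text
408 ((660.7921752929688, -176.167236328125), [46.2960090637207, 60.066097259521484], np.float32(-82.34987)) along 13.051485374822407 [13.48741578 14.55671088] lat [-32.22041561  -3.17463539  25.80003771]
```

Carton 1's rear edge is 13 mm past the mouth, which puts its centre near 63 mm. It is 3 mm off the middle line and turned about 1°, which agrees with where it stalled. Now I'll grip carton 2.

```bash
python3 -m jog '[[1,-0.5,0,0,0],[1,-0.3,0,-0.1,-0.004],[0.5,0,0,0,0],[0.5,0,0,0,0],[0.5,0,0,0,0],[0.5,0,0,0,0],[0.5,0,0,0,0],[0.5,0,0,0,0],[0.5,0,0,0,0],[0.5,0,0,0,0]]' 20
python3 -c "
from h import *
need(*bayc(2,-46),25,-83.55); print(inbay(2,r.get_obs()['position'][:2]*1000))"
```

```text
time: 20.07
position: [0.4775, -0.0428, 0.0278]
ee_rot: [-179.9, -1.9, -91.7]
contact_force: [-0.5, -0.5, 0.6]
finger_gap: 0.0602
t 20.07 pos [477.5 -42.8  27.8] rpy [-179.9   -1.9  -91.7] F [-0.5 -0.5  0.6] gap 60.2
NEED cm x 0.28 y -8.74 z 0.28 turn -0.143
(np.float64(-132.08924712187806), np.float64(15.232865456325081))
```

```bash
python3 -m jog '[[0.5,0.4,0,0,-0.035],[0.5,0.4,0,0,-0.035],[0.5,0.4,0,0,-0.035],[0.5,0.3,0,0,-0.03],[0.5,0.1,-0.5,0,0],[0.5,0,-0.8,0,0],[0.5,0,-0.9,0,0],[0.5,0,-0.9,0,0],[0.5,0,-0.4,0,0],[0.5,0,0,0,0]]'
python3 -c "
from h import *
need(*bayc(2,-46),25,-83.55); print(inbay(2,r.get_obs()['position'][:2]*1000))"
```

```text
time: 20.9
position: [0.506, -0.056, 0.0278]
ee_rot: [178.7, -1.9, -83.8]
contact_force: [-2.0, 0.3, 2.3]
finger_gap: 0.0601
t 20.90 pos [506.  -56.   27.8] rpy [178.7  -1.9 -83.8] F [-2.   0.3  2.3] gap 60.1
NEED cm x -0.13 y -5.92 z 0.28 turn -0.004
(np.float64(-105.23727376850029), np.float64(-1.095736027029232))
```

```bash
python3 -m jog '[[0.5,-0.1,-1.0,0,0],[0.5,-0.1,-1.3,0,0],[0.5,-0.1,-1.3,0,-0.004],[0.5,-0.05,-1.0,0,0],[0.5,-0.05,-0.8,0,0],[0.5,0,-0.3,0,0],[0.5,0,0,0,0],[0.5,0,0,0,0],[0.5,0,0,0,0],[0.5,0,0,0,0]]'
python3 -c "
from h import *
need(*bayc(2,-46),25,-83.55); print(inbay(2,r.get_obs()['position'][:2]*1000))
for n in ('wrist',):
    c=eyes.capture(n); cv2.imwrite('pics/%s10.png'%n,c['pixels'][:,:,::-1])"
```

```text
time: 21.73
position: [0.5555, -0.049, 0.0276]
ee_rot: [177.5, -2.2, -83.9]
contact_force: [-1.3, 0.4, 1.5]
finger_gap: 0.0596
t 21.73 pos [555.5 -49.   27.6] rpy [177.5  -2.2 -83.9] F [-1.3  0.4  1.5] gap 59.6
NEED cm x 0.03 y -0.92 z 0.26 turn -0.006
(np.float64(-55.22868565444379), np.float64(0.3436740028262728))
```

View pics/wrist10.png

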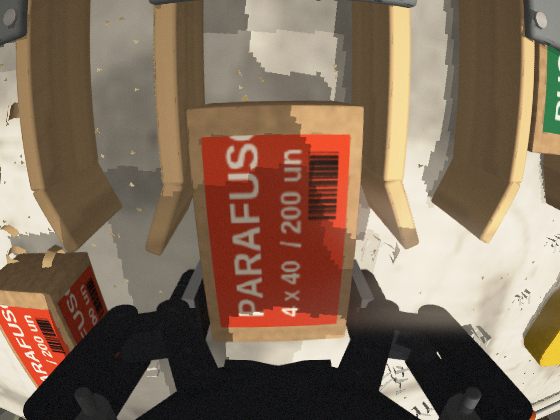

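The wrist view shows the red carton centred between bay 2's lips at (155,245) and (410,240). I'll go a last centimetre in and release.

```bash
python3 -m jog '[[0.5,0,-0.5,0,-0.004],[0.5,0,-0.6,0,0],[0.5,0,-0.2,0,0],[0.85,0,0,0,0],[0.85,0,0,0,0],[0.85,0,0,0,0],[0.85,0,0.5,0,0],[0.85,0,0.8,0,0],[0.85,0,0.8,0,0],[0.85,0,0.8,0,0]]'
python3 -m jog '[[0.85,0,0.8,0,0],[0.85,0,0.8,0,0],[0.24,0,0.5,0,0],[0,0,0,0.3,0],[0,0,0,0.4,0],[0,0,0.3,0.3,0],[0,0,0.3,0.3,0],[0,0.1,0.3,0.15,0],[0,0.1,0.3,0.15,0],[0,0.1,0.3,0.15,0]]'
python3 -c "
from h import *
need(*bayc(2,-46),25,-83.55); print(inbay(2,r.get_obs()['position'][:2]*1000))
for n in ('wrist',):
    c=eyes.capture(n); cv2.imwrite('pics/%s11.png'%n,c['pixels'][:,:,::-1])"
```

```text
time: 22.62
position: [0.5354, -0.0512, 0.0284]
ee_rot: [177.2, -2.2, -83.7]
contact_force: [0.6, -0.4, 0.2]
finger_gap: 0.0727
time: 23.45
position: [0.4991, -0.0576, 0.0143]
ee_rot: [177.8, -2.2, -83.6]
contact_force: [5.5, 6.1, 12.0]
finger_gap: 0.0002
t 23.45 pos [499.1 -57.6  14.3] rpy [177.8  -2.2 -83.6] F [ 5.5  6.1 12. ] gap 0.2
NEED cm x -0.20 y -6.63 z -1.07 turn -0.001
(np.float64(-112.29837620783847), np.float64(-1.9185030567191228))
```

View pics/wrist11.png

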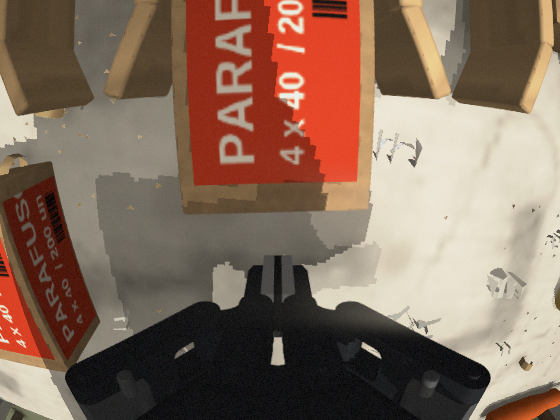

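```bash
python3 -m jog '[[0,0,0.3,0.15,0],[0,0,0.3,0.15,0],[0,0,0.3,0.15,0],[0,0,0.3,0.15,0],[0,0,0.3,0.15,0],[0,0,0.3,0.15,0],[0,0,0.3,0.15,0],[0,0,0.3,0.15,0],[0,0,0.3,0.15,0],[0,0,0.3,0.15,0]]'
python3 -m jog '[[0,0,0.3,0.15,0],[0,0,0.3,0.15,0],[0,0,0.3,0.15,0],[0,0,0.3,0.15,0],[0,0,0.3,0.15,0],[0,0,0.3,0.15,0],[0,0,0.3,0.15,0],[0.24,0,0,-0.4,0],[0.24,-0.1,0,-0.5,0],[0.24,-0.1,-0.4,0,0]]'
python3 -c "
from h import *
need(*bayc(2,-77),25,-83.55); print(inbay(2,r.get_obs()['position'][:2]*1000))"
```

```text
time: 24.33
position: [0.4964, -0.0579, 0.0143]
ee_rot: [-178.8, -2.4, -83.4]
contact_force: [4.7, 1.8, 7.5]
finger_gap: 0.0001
time: 25.17
position: [0.4988, -0.0554, 0.0245]
ee_rot: [-176.2, -2.5, -83.3]
contact_force: [-0.3, -0.5, 0.3]
finger_gap: 0.0204
t 25.17 pos [498.8 -55.4  24.5] rpy [-176.2   -2.5  -83.3] F [-0.3 -0.5  0.3] gap 20.4
NEED cm x 0.05 y -3.54 z -0.05 turn 0.005
(np.float64(-112.3718908662005), np.float64(0.2913940765943535))
```

```bash
python3 -m jog '[[0.24,0,-0.9,0.07,0],[0.24,0,-0.9,0.07,0],[0.24,0,-0.8,0.05,0],[0.24,0,-0.7,0.05,0],[0.24,-0.05,-0.7,0.05,0],[0.24,-0.05,-0.7,0.04,0],[0.24,0,-0.7,0.04,0],[0.24,0,-0.7,0.04,0],[0.24,0,-0.7,0.03,0],[0.24,0,-0.7,0.03,0]]'
python3 -c "
from h import *
need(*bayc(2,-20),25,-83.55); print(inbay(2,r.get_obs()['position'][:2]*1000))"
```

```text
time: 26.0
position: [0.5771, -0.0452, 0.022]
ee_rot: [-176.8, -2.5, -83.3]
contact_force: [-5.5, -0.3, 4.4]
finger_gap: 0.0208
t 26.00 pos [577.1 -45.2  22. ] rpy [-176.8   -2.5  -83.3] F [-5.5 -0.3  4.4] gap 20.8
NEED cm x 0.17 y -1.34 z -0.30 turn 0.004
(np.float64(-33.38778407423455), np.float64(1.6332638026298045))
```

```bash
python3 -m jog '[[0.24,0.05,-0.4,0,0],[0.24,0.05,-0.4,0,0],[0.24,0,-0.4,0,0],[0.24,0,-0.4,0,0],[0.24,0,-0.3,0,0],[0.24,0,-0.3,0,0],[0.24,0,-0.3,0,0],[0.24,0,-0.3,0,0],[0.24,0,-0.3,0,0],[0.24,0,-0.3,0,0]]'
python3 -c "
from h import *
need(*bayc(2,-20),25,-83.55); print(inbay(2,r.get_obs()['position'][:2]*1000))"
```

```text
time: 26.83
position: [0.6063, -0.0443, 0.0221]
ee_rot: [-178.0, -2.7, -83.3]
contact_force: [-24.1, -1.2, 19.0]
finger_gap: 0.0203
t 26.83 pos [606.3 -44.3  22.1] rpy [-178.    -2.7  -83.3] F [-24.1  -1.2  19. ] gap 20.3
NEED cm x -0.08 y 1.58 z -0.29 turn 0.004
(np.float64(-4.237159562510204), np.float64(-0.7827178439668682))
```

```bash
python3 -m jog '[[0.24,0,0.2,-0.1,0],[0.24,0,0,-0.2,0],[0.24,0,0,-0.1,0],[0.24,0,-0.2,-0.1,0],[0.24,0,-0.2,-0.05,0],[0.24,0,-0.2,-0.05,0],[0.24,0,-0.3,-0.05,0],[0.24,0,-0.3,-0.05,0],[0.24,0,-0.3,-0.05,0],[0.24,0,-0.3,-0.05,0]]'
python3 -c "
from h import *
need(*bayc(2,-20),25,-83.55); print(inbay(2,r.get_obs()['position'][:2]*1000))"
```

```text
time: 27.67
position: [0.6145, -0.0425, 0.0277]
ee_rot: [-179.2, -2.6, -83.3]
contact_force: [-20.7, -0.3, 15.3]
finger_gap: 0.0201
t 27.67 pos [614.5 -42.5  27.7] rpy [-179.2   -2.6  -83.3] F [-20.7  -0.3  15.3] gap 20.1
NEED cm x 0.00 y 2.40 z 0.27 turn 0.004
(np.float64(4.048903681256522), np.float64(0.12328128826859913))
```

```bash
python3 -m jog '[[0.24,0,0.2,-0.05,0],[0.24,0,0,-0.05,0],[0.24,0,-0.2,-0.05,0],[0.24,0,-0.3,-0.05,0],[0.24,0,-0.3,-0.05,0],[0.24,0,-0.3,-0.05,0],[0.24,0,-0.3,-0.05,0],[0.24,0,-0.3,-0.05,0],[0.24,0,-0.3,-0.05,0],[0.24,0,-0.3,-0.05,0]]'
python3 -c "
from h import *
need(*bayc(2,-20),25,-83.55); print(inbay(2,r.get_obs()['position'][:2]*1000))
for n in ('wrist',):
    c=eyes.capture(n); cv2.imwrite('pics/%s12.png'%n,c['pixels'][:,:,::-1])"
```

```text
time: 28.5
position: [0.6142, -0.0427, 0.0297]
ee_rot: [177.6, -2.7, -83.4]
contact_force: [-21.6, -0.5, 13.1]
finger_gap: 0.0206
t 28.50 pos [614.2 -42.7  29.7] rpy [177.6  -2.7 -83.4] F [-21.6  -0.5  13.1] gap 20.6
NEED cm x -0.01 y 2.37 z 0.47 turn 0.002
(np.float64(3.742628874517421), np.float64(-0.02601767384514689))
```

View pics/wrist12.png

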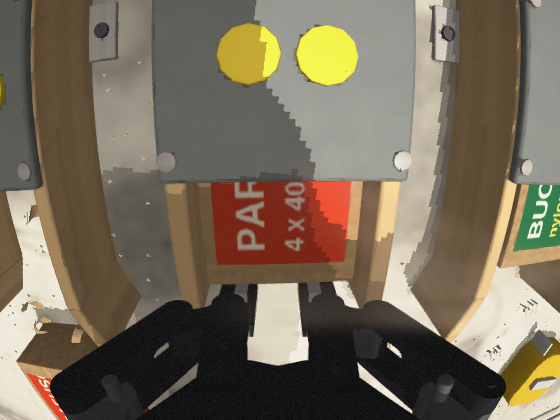

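```bash
python3 -m jog '[[0.24,0,0.8,0,0],[0.24,0,1.2,0,0],[0,0,1.2,0.3,0],[0,0,1.2,0.4,0],[0,0,0.8,0.4,0],[0,0,0.5,0.4,0],[0,0.2,0.3,0.2,0],[0,0.2,0.3,0.15,0],[0,0.2,0.3,0.15,0],[0,0.2,0.3,0.15,0]]'
python3 -m jog '[[0,0.3,0.2,0.15,0],[0,0.3,0.2,0.15,0],[0,0.3,0.2,0.15,0],[0,0.3,0.2,0.15,0],[0,0.3,0.2,0.15,0],[0,0.3,0.2,0.15,0],[0,0.2,0.3,0.15,0],[0,0.2,0.3,0.15,0],[0,0.2,0.3,0.15,0],[0,0.2,0.3,0.15,0]]'
python3 -c "
from h import *
g=32;a=np.radians(9.74);need(491.9-g*np.cos(a),83.5-g*np.sin(a),85,-80.26)
for n in ('top','wrist'):
    c=eyes.capture(n); cv2.imwrite('pics/%s13.png'%n,c['pixels'][:,:,::-1])"
```

```text
time: 29.38
position: [0.5521, -0.0581, 0.0143]
ee_rot: [178.7, -2.7, -83.4]
contact_force: [4.0, 8.5, 13.7]
finger_gap: -0.0
time: 30.22
position: [0.5509, -0.0694, 0.0143]
ee_rot: [-178.9, -1.8, -82.6]
contact_force: [0.6, 4.9, 9.6]
finger_gap: 0.0001
t 30.22 pos [550.9 -69.4  14.3] rpy [-178.9   -1.8  -82.6] F [0.6 4.9 9.6] gap 0.1
NEED cm x -15.79 y 7.07 z -7.07 turn -0.040
```

View pics/wrist13.png

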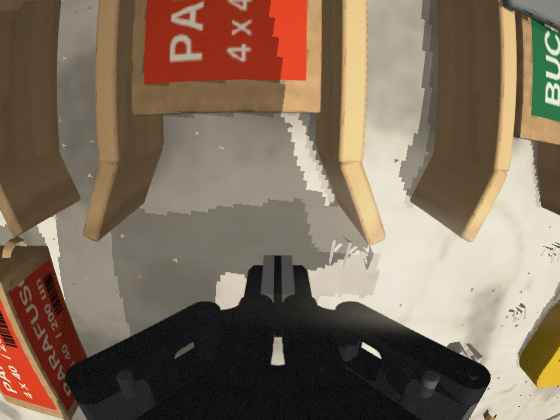

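The wrist view shows carton 2 in bay 2, its rear edge at row 110 past the flares, with the fingers clear. Moving on to carton 3.

```bash
python3 -m jog '[[0,0,0,-2.5,0],[0.5,0,0.3,-2.5,0],[1,0,0.5,-2.0,0],[1,-2.5,1.0,0,-0.01],[1,-2.5,1.0,0,-0.01],[1,-2.5,1.0,0,-0.01],[1,-2.5,1.0,0,-0.01],[1,-2,1,0,0],[1,-1,0.3,0,0],[1,0,0,0,0]]'
python3 -c "
from h import *
g=32;a=np.radians(9.74);need(491.9-g*np.cos(a),83.5-g*np.sin(a),26,-80.26)"
```

```text
time: 31.15
position: [0.4711, 0.0541, 0.084]
ee_rot: [-178.5, -2.0, -80.4]
contact_force: [0.1, -1.3, 0.6]
finger_gap: 0.0855
t 31.15 pos [471.1  54.1  84. ] rpy [-178.5   -2.   -80.4] F [ 0.1 -1.3  0.6] gap 85.5
NEED cm x -2.54 y 0.66 z 5.80 turn -0.002
```

```bash
python3 -m jog '[[1,-1.2,0.3,0,0],[1,-1.0,0.3,0,0],[1,-0.4,0,0,0],[1,0,0,1,0],[1,0,0,1.1,0],[1,0,0,1.1,0],[1,0,0,1.1,0],[1,0,0,0.8,0],[1,0,0,0.3,0],[1,0,0,0,0]]'
python3 -c "
from h import *
g=32;a=np.radians(9.74);need(491.9-g*np.cos(a),83.5-g*np.sin(a),26,-80.26)
for n in ('top','wrist'):
    c=eyes.capture(n); cv2.imwrite('pics/%s14.png'%n,c['pixels'][:,:,::-1])
    if n=='top':
        W=cloud(c); Z=W[...,2]
        for bb in (1,2):
            m=np.zeros(Z.shape,bool); m[140:225,250:400]=1
            q=W[...,:2]*1000-mouth(bb); u,nn=ud(); a=q@u; l=q@nn
            m&=(Z>.038)&(Z<.0475)&(np.abs(l)<33)&(a<58)
            for b in blobs(m,50): print(bb,b.sum(),rect(c,b,.045),np.percentile(a[b],[1,5]),np.percentile(l[b],[1,50,99]))
"
```

```text
time: 31.98
position: [0.4659, 0.0712, 0.0217]
ee_rot: [-178.6, -2.0, -80.8]
contact_force: [-0.9, -0.1, -0.3]
finger_gap: 0.0853
t 31.98 pos [465.9  71.2  21.7] rpy [-178.6   -2.   -80.8] F [-0.9 -0.1 -0.3] gap 85.3
NEED cm x -0.76 y 0.43 z -0.43 turn -0.010
1 430 ((660.809326171875, -176.1932373046875), [46.24384307861328, 60.06171417236328], np.float32(-83.91084)) [13.46295016 14.25802218] [-32.45917651  -2.65160633  25.79519717]
2 400 ((646.0729370117188, -37.95363235473633), [45.08584213256836, 60.1424560546875], np.float32(-83.25728)) [14.99437932 15.82735804] [-28.76321287   1.17919513  30.49475781]
```

View pics/wrist14.png

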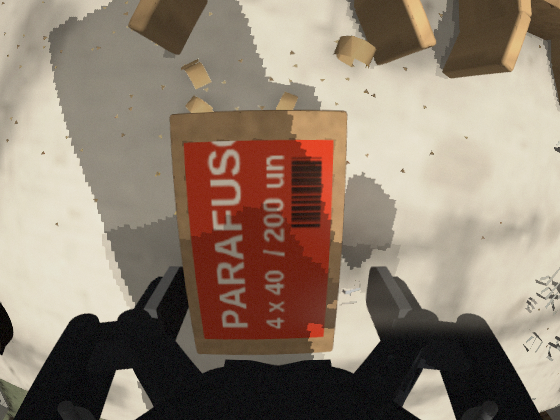

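View pics/top14.png

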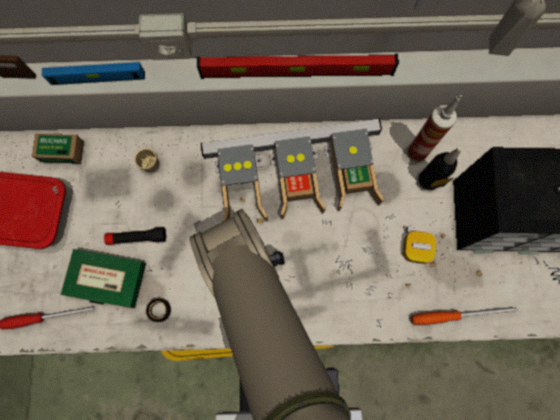

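Cartons 1 and 2 have their rear ends 13 and 15 mm past the mouths. The fingers straddle carton 3. The wrist view also shows a few wood crumbs near (195,75) and (355,48).

```bash
python3 -m jog '[[1,-0.4,0.3,-0.2,-0.005],[1,-0.3,0,-0.1,-0.005],[0.5,0,0,0,0],[0.5,0,0,0,0],[0.5,0,0,0,0],[0.5,0,0,0,0],[0.5,0,0,0,0],[0.5,0,0,0,0],[0.5,0,0,0,0],[0.5,0,0,0,0]]' 20
python3 -c "
from h import *
need(*bayc(3,-46),25,-83.55); print(inbay(3,r.get_obs()['position'][:2]*1000))"
```

```text
time: 32.92
position: [0.4628, 0.079, 0.0277]
ee_rot: [-178.3, -2.1, -80.2]
contact_force: [-1.2, 0.1, -0.0]
finger_gap: 0.0603
t 32.92 pos [462.8  79.   27.7] rpy [-178.3   -2.1  -80.2] F [-1.2  0.1 -0. ] gap 60.3
NEED cm x 0.83 y -8.66 z 0.27 turn 0.059
(np.float64(-132.94715999436775), np.float64(3.132242818322489))
```

```bash
python3 -m jog '[[0.5,0.15,0,0,0.03],[0.5,0.15,-0.2,0,0.03],[0.5,0,-0.6,0,0],[0.5,0,-0.9,0,0],[0.5,0,-0.9,0,0],[0.5,-0.05,-0.9,0,0],[0.5,-0.05,-0.9,0,0],[0.5,-0.05,-0.4,0,0],[0.5,0,0,0,0],[0.5,0,0,0,0]]'
python3 -c "
from h import *
need(*bayc(3,-46),25,-83.55); print(inbay(3,r.get_obs()['position'][:2]*1000))
for n in ('wrist',):
    c=eyes.capture(n); cv2.imwrite('pics/%s15.png'%n,c['pixels'][:,:,::-1])"
```

```text
time: 33.75
position: [0.5138, 0.0827, 0.0279]
ee_rot: [-178.4, -2.0, -84.1]
contact_force: [-0.8, -0.5, -1.1]
finger_gap: 0.0605
t 33.75 pos [513.8  82.7  27.9] rpy [-178.4   -2.   -84.1] F [-0.8 -0.5 -1.1] gap 60.5
NEED cm x 0.08 y -3.59 z 0.29 turn -0.010
(np.float64(-81.89929989922814), np.float64(1.1163294620907407))
```

View pics/wrist15.png

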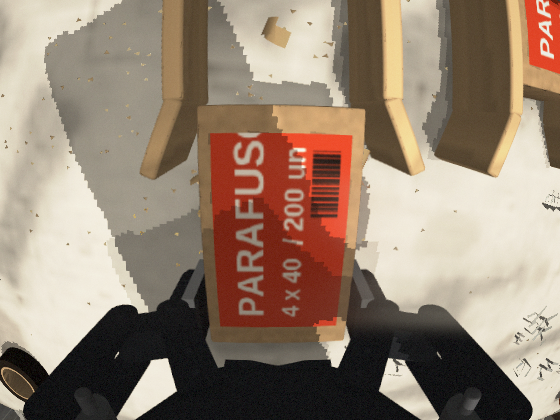

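The carton sits centred between bay 3's lips at (150,170) and (415,165). I'll continue in.

```bash
python3 -m jog '[[0.5,0,-0.7,0,-0.005],[0.5,0,-0.9,0,-0.005],[0.5,-0.05,-0.9,0,0],[0.5,-0.05,-0.6,0,0],[0.5,0,-0.3,0,0],[0.5,0,0,0,0],[0.85,0,0,0,0],[0.85,0,0,0,0],[0.85,0,0,0,0],[0.85,0,0,0,0]]'
python3 -c "
from h import *
need(*bayc(3,-100),25,-83.55); print(inbay(3,r.get_obs()['position'][:2]*1000))"
python3 -m jog '[[0.85,0,0.8,0,0],[0.85,0,0.8,0,0],[0.85,0,0.8,0,0],[0.85,0,0.8,0,0],[0.85,0,0.8,0,0],[0.85,0,0.8,0,0],[0.24,0,0.5,0,0],[0,0,0,0.3,0],[0,0,0,0.4,0],[0,0,0.3,0.3,0]]'
python3 -c "
from h import *
need(*bayc(3,-77),25,-83.55); print(inbay(3,r.get_obs()['position'][:2]*1000))
for n in ('wrist',):
    c=eyes.capture(n); cv2.imwrite('pics/%s16.png'%n,c['pixels'][:,:,::-1])"
```

```text
time: 34.63
position: [0.5514, 0.0881, 0.0296]
ee_rot: [-178.3, -2.0, -83.5]
contact_force: [-0.7, -0.6, 0.8]
finger_gap: 0.0725
t 34.63 pos [551.4  88.1  29.6] rpy [-178.3   -2.   -83.5] F [-0.7 -0.6  0.8] gap 72.5
NEED cm x 0.22 y 5.61 z 0.46 turn 0.001
(np.float64(-43.91126386614364), np.float64(2.27920973908411))
time: 35.47
position: [0.4896, 0.0802, 0.0182]
ee_rot: [-178.2, -2.1, -83.5]
contact_force: [0.3, -0.5, -0.3]
finger_gap: 0.024
t 35.47 pos [489.6  80.2  18.2] rpy [-178.2   -2.1  -83.5] F [ 0.3 -0.5 -0.3] gap 24.0
NEED cm x 0.14 y -2.92 z -0.68 turn 0.001
(np.float64(-106.18259651909366), np.float64(1.359445285738185))
```

View pics/wrist16.png

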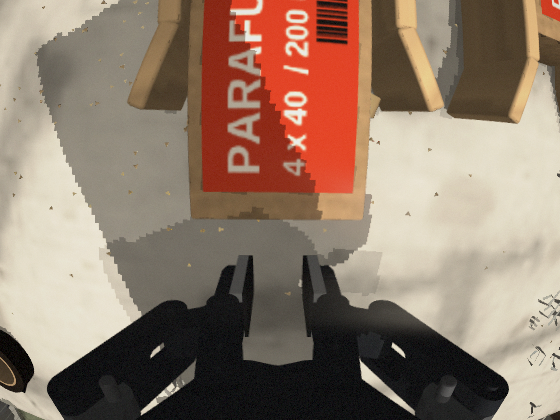

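The carton's rear edge is at row 218, columns 190–365, centred on the tool. The tilt is good, so I'll push.

```bash
python3 -m jog '[[0.24,0.05,-0.6,-0.3,0],[0.24,0.05,-0.8,-0.3,0],[0.24,0,-0.8,0.03,0],[0.24,0,-0.7,0.03,0],[0.24,0,-0.7,0.02,0],[0.24,0,-0.7,0.02,0],[0.24,0,-0.7,0.02,0],[0.24,0,-0.7,0,0],[0.24,0,-0.7,0,0],[0.24,0,-0.6,0,0]]'
python3 -c "
from h import *
need(*bayc(3,-20),25,-83.55); print(inbay(3,r.get_obs()['position'][:2]*1000))"
```

```text
time: 36.35
position: [0.5629, 0.0877, 0.0235]
ee_rot: [-178.7, -2.1, -83.5]
contact_force: [-3.8, -1.6, 4.6]
finger_gap: 0.0205
t 36.35 pos [562.9  87.7  23.5] rpy [-178.7   -2.1  -83.5] F [-3.8 -1.6  4.6] gap 20.5
NEED cm x 0.06 y -1.25 z -0.15 turn 0.001
(np.float64(-32.505269615952464), np.float64(0.5471806530347242))
```

```bash
python3 -m jog '[[0.24,0,-0.4,-0.03,0],[0.24,0,-0.4,-0.03,0],[0.24,0,-0.4,-0.03,0],[0.24,0,-0.4,-0.03,0],[0.24,0,-0.3,-0.03,0],[0.24,0,-0.3,-0.03,0],[0.24,0,-0.3,-0.03,0],[0.24,0,-0.3,-0.03,0],[0.24,0,-0.3,-0.03,0],[0.24,0,-0.3,-0.03,0]]'
python3 -c "
from h import *
need(*bayc(3,-20),25,-83.55); print(inbay(3,r.get_obs()['position'][:2]*1000))"
```

```text
time: 37.18
position: [0.5838, 0.0902, 0.0239]
ee_rot: [179.1, -2.4, -83.4]
contact_force: [-21.4, -3.8, 14.9]
finger_gap: 0.0206
t 37.18 pos [583.8  90.2  23.9] rpy [179.1  -2.4 -83.4] F [-21.4  -3.8  14.9] gap 20.6
NEED cm x 0.07 y 0.85 z -0.11 turn 0.003
(np.float64(-11.475583664471642), np.float64(0.7053130233574003))
```

```bash
python3 -m jog '[[0.24,0,0.2,-0.1,0],[0.24,0,0,-0.15,0],[0.24,0,0,-0.1,0],[0.24,0,-0.2,-0.1,0],[0.24,0,-0.2,-0.05,0],[0.24,0,-0.3,-0.05,0],[0.24,0,-0.3,-0.05,0],[0.24,0,-0.3,-0.05,0],[0.24,0,-0.3,-0.05,0],[0.24,0,-0.3,-0.05,0]]'
python3 -c "
from h import *
need(*bayc(3,-20),25,-83.55); print(inbay(3,r.get_obs()['position'][:2]*1000))
for n in ('wrist',):
    c=eyes.capture(n); cv2.imwrite('pics/%s17.png'%n,c['pixels'][:,:,::-1])"
```

```text
time: 38.02
position: [0.5834, 0.0903, 0.029]
ee_rot: [176.7, -2.8, -83.3]
contact_force: [-19.5, -3.0, 12.9]
finger_gap: 0.0203
t 38.02 pos [583.4  90.3  29. ] rpy [176.7  -2.8 -83.3] F [-19.5  -3.   12.9] gap 20.3
NEED cm x 0.08 y 0.81 z 0.40 turn 0.005
(np.float64(-11.88628811985779), np.float64(0.8537080016239637))
```

View pics/wrist17.png

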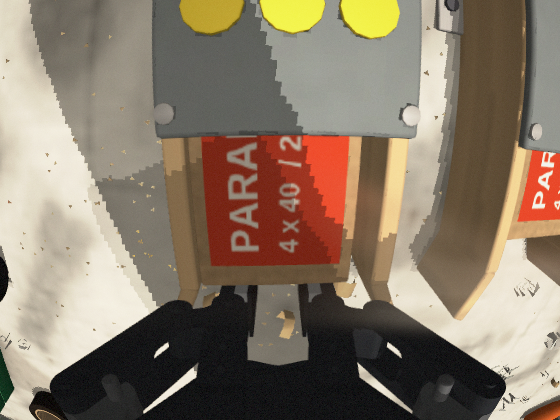

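```bash
python3 -m jog '[[0.24,0,0.4,0.2,0],[0.24,0,0.2,0.2,0],[0.24,0,0,0,0],[0.24,0,-0.4,-0.05,0],[0.24,0,-0.4,-0.15,0],[0.24,0,-0.4,-0.15,0],[0.24,0,-0.4,-0.15,0],[0.24,0,-0.4,-0.15,0],[0.24,0,-0.4,-0.1,0],[0.24,0,-0.4,-0.1,0]]'
python3 -c "
from h import *
need(*bayc(3,-20),25,-83.55); print(inbay(3,r.get_obs()['position'][:2]*1000))"
```

```text
time: 38.9
position: [0.5824, 0.0899, 0.0266]
ee_rot: [173.3, -3.2, -83.1]
contact_force: [-24.8, -3.8, 17.4]
finger_gap: 0.0205
t 38.90 pos [582.4  89.9  26.6] rpy [173.3  -3.2 -83.1] F [-24.8  -3.8  17.4] gap 20.5
NEED cm x 0.05 y 0.71 z 0.16 turn 0.008
(np.float64(-12.925480406372163), np.float64(0.5531446646564862))
```

It stalls solid at 20–25 N in three pushes. I'll retreat and check.

```bash
python3 -m jog '[[0.24,0,0.8,0,0],[0.24,0,1.5,0,0],[0.24,0,2,0,0],[0.24,0,2,0,0],[0.24,0,1.5,-1,0],[0.24,0,0,-3,0],[0.24,0,0,-3.5,0],[0.24,0,0,-3.5,0],[0.24,0,0,-3.5,0],[0.24,0,0,0,0]]'
python3 -m jog '[[0.24,-3.5,0,-0.5,0],[0.24,-3.5,0,-0.5,0],[0.24,-3.5,0,-0.5,0],[0.24,-3.5,0,-0.5,0],[0.24,-3.5,0,-0.5,0],[0.24,-3.5,0,-0.5,0],[0.24,-2.5,0,0,0],[0.24,-1,0,0,0],[0.24,0,0,0,0],[0.24,0,0,0,0]]'
python3 -c "
from h import *
need(*bayc(3,-20),25,-83.55)
c=eyes.capture('top'); cv2.imwrite('pics/top18.png',c['pixels'][:,:,::-1])
s=eyes.capture('side'); cv2.imwrite('pics/side18.png',s['pixels'][:,:,::-1])
W=cloud(c); Z=W[...,2]
for bb in (1,2,3):
    m=np.zeros(Z.shape,bool); m[140:250,200:400]=1
    q=W[...,:2]*1000-mouth(bb); u,nn=ud(); a=q@u; l=q@nn
    m&=(Z>.038)&(Z<.0475)&(np.abs(l)<33)&(a<58)
    for b in blobs(m,50): print(bb,b.sum(),rect(c,b,.045),np.percentile(a[b],[1,5]),np.percentile(l[b],[1,50,99]))
"
```

```text
time: 39.73
position: [0.5215, 0.0914, 0.1859]
ee_rot: [173.5, -3.1, -83.1]
contact_force: [-0.3, 0.7, -0.1]
finger_gap: 0.0205
time: 40.57
position: [0.5042, 0.3467, 0.2082]
ee_rot: [174.6, -2.8, -83.8]
contact_force: [0.5, 0.1, -0.4]
finger_gap: 0.0205
t 40.57 pos [504.2 346.7 208.2] rpy [174.6  -2.8 -83.8] F [ 0.5  0.1 -0.4] gap 20.5
NEED cm x 26.43 y -4.29 z 18.32 turn -0.004
1 418 ((660.881103515625, -175.884765625), [46.93574905395508, 60.245731353759766], np.float32(-83.35457)) [13.55562252 14.43396039] [-31.9470827   -2.69233837  26.06140706]
2 414 ((645.5128784179688, -38.30116271972656), [45.02983856201172, 59.86378860473633], np.float32(-82.71355)) [14.86568307 15.88267236] [-28.51480993   0.44762165  30.18237535]
3 536 ((622.7846069335938, 97.16815185546875), [59.46424102783203, 60.880916595458984], np.float32(5.942665)) [-0.39986793  0.92276666] [-25.65767425   3.45846128  32.35025402]
```

View pics/top18.png

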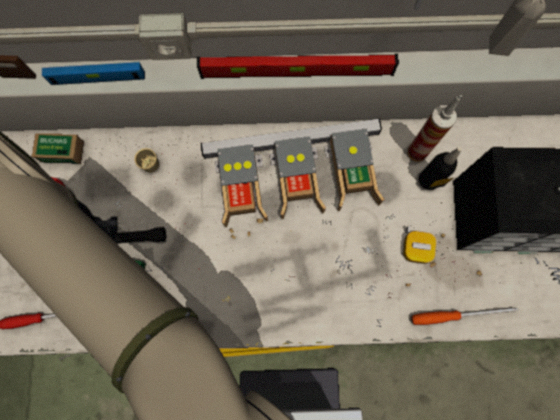

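Carton 3's front end is at about 99 mm. The stalls came with 13–17 N of downward load, so friction may have held a carton short of home. I'll press each one again, in order, with an upright tool and rising slightly so there is no down-load.

```bash
python3 -m jog '[[0,4.0,0.1,0,0],[0,4.1,0.1,0,0],[0,4.1,0.1,0,0],[0,4.1,0.1,0,0],[0,4.1,0.1,0,0],[0,4.1,0.1,0,0],[0,4.1,0.1,0,0],[0,4.1,0.1,0,0],[0,4.1,0.1,0,0],[0,4.1,0.1,0,0]]'
python3 -m jog '[[0,4.0,0,0.5,0],[0,4.0,0,1,0],[0,3,0,2,0],[0,1,0,2.5,0],[0,0,0,2.5,0],[0,0,0,2.5,0],[0,0,0,2.5,0],[0,0,0,1.5,0],[0,0,0,0.5,0],[0,0,0,0,0]]'
python3 -c "
from h import *
need(*bayc(1,-75),25,-83.55);print(inbay(1,r.get_obs()['position'][:2]*1000))"
```

```text
time: 41.5
position: [0.5324, -0.0663, 0.2297]
ee_rot: [174.8, -3.0, -84.7]
contact_force: [2.1, 0.3, -0.7]
finger_gap: 0.0002
time: 42.33
position: [0.5164, -0.2322, 0.0823]
ee_rot: [175.0, -4.0, -87.5]
contact_force: [-0.1, 0.3, -0.4]
finger_gap: 0.0001
t 42.33 pos [ 516.4 -232.2   82.3] rpy [175.   -4.  -87.5] F [-0.1  0.3 -0.4] gap 0.1
NEED cm x -4.52 y -3.69 z 5.73 turn -0.069
(np.float64(-114.89922036475191), np.float64(-42.57844119769172))
```

```bash
python3 -m jog '[[0,-1.5,-1,0.5,-0.02],[0,-1.5,-1,0.5,-0.02],[0,-1.5,-1,0.8,-0.02],[0,-0.5,-0.5,1.2,-0.01],[0,0,0,1.3,0],[0,0,0,1.0,0],[0,0,0,0.6,0],[0,0.2,0.3,0.3,0],[0,0.2,0.3,0.2,0],[0,0.2,0.3,0.15,0]]'
python3 -m jog '[[0,0.2,0.3,0.15,0],[0,0.2,0.3,0.15,0],[0,0.2,0.3,0.15,0],[0,0.2,0.3,0.15,0],[0,0.2,0.3,0.15,0],[0,0.2,0.3,0.15,0],[0,0.2,0.3,0.15,0],[0,0.2,0.3,0.15,0],[0,0.2,0.3,0.15,0],[0,0.2,0.3,0.15,0]]'
python3 -c "
from h import *
need(*bayc(1,-75),25,-83.55);print(inbay(1,r.get_obs()['position'][:2]*1000))"
```

```text
time: 43.17
position: [0.5462, -0.1836, 0.0147]
ee_rot: [176.0, -3.5, -83.0]
contact_force: [2.3, 3.2, 5.4]
finger_gap: -0.0001
time: 44.0
position: [0.5339, -0.2037, 0.0144]
ee_rot: [178.2, -3.5, -82.9]
contact_force: [3.1, 5.9, 8.8]
finger_gap: -0.0003
t 44.00 pos [ 533.9 -203.7   14.4] rpy [178.2  -3.5 -82.9] F [3.1 5.9 8.8] gap -0.3
NEED cm x -1.60 y -1.95 z -1.06 turn 0.011
(np.float64(-94.31502383398005), np.float64(-16.240834464604205))
```

```bash
python3 -m jog '[[0,0,0.3,0.15,0],[0,0,0.3,0.15,0],[0,0,0.3,0.15,0],[0,0,0.3,0.15,0],[0,0,0.3,0.15,0],[0,0,0.3,0.15,0],[0,0,0.3,0.15,0],[0,0,0.3,0.15,0],[0,0,0.3,0.15,0],[0,0,0.3,0.15,0]]'
python3 -m jog '[[0.24,-0.4,0,-0.5,0],[0.24,-0.4,-0.5,-0.3,0],[0.24,-0.4,-1,0,0],[0.24,-0.3,-1.4,0,0],[0.24,0,-1.4,0,0],[0.24,0,-1.3,0,0],[0.24,0,-1,0,0],[0.24,0,-0.5,0,0],[0.24,0,-0.2,0,0],[0.24,0,0,0,0]]'
python3 -c "
from h import *
need(*bayc(1,0),22,-83.55);print(inbay(1,r.get_obs()['position'][:2]*1000))"
```

```text
time: 44.83
position: [0.5246, -0.2097, 0.0144]
ee_rot: [-179.0, -4.0, -83.1]
contact_force: [4.2, 4.0, 7.8]
finger_gap: 0.0001
time: 45.67
position: [0.5989, -0.1847, 0.0221]
ee_rot: [-179.2, -4.1, -83.4]
contact_force: [0.3, -1.0, 0.1]
finger_gap: 0.0202
t 45.67 pos [ 598.9 -184.7   22.1] rpy [-179.2   -4.1  -83.4] F [ 0.3 -1.   0.1] gap 20.2
NEED cm x -0.45 y -2.76 z 0.01 turn 0.003
(np.float64(-27.575325319563678), np.float64(-4.643703201168779))
```

```bash
python3 -m jog '[[0.24,-0.15,-0.6,0,0],[0.24,-0.15,-0.7,0,0],[0.24,-0.1,-0.7,0,0],[0.24,0,-0.4,0,0],[0.24,0,-0.3,0,0],[0.24,0,-0.3,-0.2,0],[0.24,0,-0.3,-0.3,0],[0.24,0,-0.3,-0.3,0],[0.24,0,-0.3,-0.3,0],[0.24,0,-0.3,-0.3,0]]'
python3 -c "
from h import *
need(*bayc(1,0),22,-83.55);print(inbay(1,r.get_obs()['position'][:2]*1000))"
```

```text
time: 46.5
position: [0.6285, -0.1809, 0.0323]
ee_rot: [179.0, -4.3, -83.7]
contact_force: [-9.7, -1.7, -4.2]
finger_gap: 0.0205
t 46.50 pos [ 628.5 -180.9   32.3] rpy [179.   -4.3 -83.7] F [-9.7 -1.7 -4.2] gap 20.5
NEED cm x -0.42 y 0.23 z 1.03 turn -0.003
(np.float64(2.3284048963470236), np.float64(-4.168617369335684))
```

```bash
python3 -m jog '[[0.24,0,-0.5,-0.1,0],[0.24,0,-0.5,-0.1,0],[0.24,0,-0.5,-0.2,0],[0.24,0,-0.5,-0.2,0],[0.24,0,0.8,0,0],[0.24,0,1.5,0,0],[0.24,0,2,0,0],[0.24,0,2,0,0],[0.24,0,1,-0.5,0],[0.24,-1,0,-2,0]]'
python3 -c "
from h import *
need(*bayc(2,-40),75,-83.55);print(inbay(1,r.get_obs()['position'][:2]*1000))"
```

```text
time: 47.33
position: [0.5508, -0.1766, 0.0547]
ee_rot: [175.7, -3.8, -83.9]
contact_force: [-0.3, -0.4, -0.4]
finger_gap: 0.0204
t 47.33 pos [ 550.8 -176.6   54.7] rpy [175.7  -3.8 -83.9] F [-0.3 -0.4 -0.4] gap 20.4
NEED cm x -12.62 y -3.35 z -2.03 turn -0.006
(np.float64(-74.45435704755353), np.float64(8.79893563546837))
```

```bash
python3 -m jog '[[0.24,-3,0,0,0],[0.24,-3,0,0.2,0],[0.24,-3,0,0.5,0],[0.24,-2,0,0.8,0],[0.24,-0.7,0,0.8,0],[0.24,0,0,0.5,0],[0.24,0,-0.4,0.2,0],[0.24,0,-0.8,0,0],[0.24,0,-0.8,-0.05,0],[0.24,0,0,0,0]]'
python3 -c "
from h import *
need(*bayc(2,0),22,-83.55);print(inbay(2,r.get_obs()['position'][:2]*1000))"
```

```text
time: 48.17
position: [0.5662, -0.0591, 0.0247]
ee_rot: [176.6, -4.1, -84.2]
contact_force: [0.4, -0.5, -0.2]
finger_gap: 0.0202
t 48.17 pos [566.2 -59.1  24.7] rpy [176.6  -4.1 -84.2] F [ 0.4 -0.5 -0.2] gap 20.2
NEED cm x -1.15 y -4.57 z 0.27 turn -0.012
(np.float64(-45.80819469500026), np.float64(-10.932984551674096))
```

```bash
python3 -m jog '[[0.24,-0.6,0,0,-0.01],[0.24,-0.5,-0.4,-0.05,0],[0.24,-0.1,-0.8,-0.06,0],[0.24,0,-0.9,-0.06,0],[0.24,0,-0.9,-0.06,0],[0.24,0,-0.9,-0.06,0],[0.24,0,-0.4,-0.1,0],[0.24,0,-0.3,-0.2,0],[0.24,0,-0.3,-0.3,0],[0.24,0,-0.3,-0.3,0]]'
python3 -c "
from h import *
need(*bayc(2,0),22,-83.55);print(inbay(2,r.get_obs()['position'][:2]*1000))"
```

```text
time: 49.0
position: [0.6137, -0.0429, 0.029]
ee_rot: [175.3, -4.1, -83.8]
contact_force: [-11.9, -2.1, -0.6]
finger_gap: 0.0209
t 49.00 pos [613.7 -42.9  29. ] rpy [175.3  -4.1 -83.8] F [-11.9  -2.1  -0.6] gap 20.9
NEED cm x -0.02 y 0.32 z 0.70 turn -0.004
(np.float64(3.208286336695174), np.float64(-0.196840148997886))
```

```bash
python3 -m jog '[[0.24,0,-0.5,-0.2,0],[0.24,0,-0.5,-0.2,0],[0.24,0,-0.5,-0.2,0],[0.24,0,-0.5,-0.2,0],[0.24,0,0.8,0.2,0],[0.24,0,1.5,0.2,0],[0.24,0,2,0.2,0],[0.24,0,2,0,0],[0.24,0,1.2,0,0],[0.24,-1,0,0,0]]'
python3 -c "
from h import *
need(*bayc(3,-75),24,-83.55);print(inbay(2,r.get_obs()['position'][:2]*1000))"
```

```text
time: 49.83
position: [0.5342, -0.0433, 0.0299]
ee_rot: [172.0, -4.2, -83.9]
contact_force: [0.2, -1.4, -0.6]
finger_gap: 0.0206
t 49.83 pos [534.2 -43.3  29.9] rpy [172.   -4.2 -83.9] F [ 0.2 -1.4 -0.6] gap 20.6
NEED cm x -12.64 y -0.01 z 0.59 turn -0.005
(np.float64(-75.83393623628234), np.float64(8.345961825709951))
```

```bash
python3 -m jog '[[0,-3.2,0,0,0],[0,-3.2,0,0,0],[0,-3.2,0,0,0],[0,-2.4,0,0.3,0],[0,-0.8,0,0.5,0],[0,0,0,0.5,0],[0,0,0.3,0.3,0],[0,0.1,0.3,0.2,0],[0,0.1,0.3,0.15,0],[0,0.1,0.3,0.15,0]]'
python3 -m jog '[[0,0,0.3,0.15,0],[0,0,0.3,0.15,0],[0,0,0.3,0.15,0],[0,0,0.3,0.15,0],[0,0,0.3,0.15,0],[0,0,0.3,0.15,0],[0,0,0.3,0.15,0],[0,0,0.3,0.15,0],[0,0,0.3,0.15,0],[0,0,0.3,0.15,0]]'
python3 -m jog '[[0,0,0.3,0.15,0],[0,0,0.3,0.15,0],[0,0,0.3,0.15,0],[0,0,0.3,0.15,0],[0,0,0.3,0.15,0],[0,0,0.3,0.15,0],[0,0,0.3,0.15,0],[0,0,0.3,0.15,0],[0,0,0.3,0.15,0],[0,0,0.3,0.15,0]]'
python3 -c "
from h import *
need(*bayc(3,-15),24,-83.55);print(inbay(3,r.get_obs()['position'][:2]*1000))"
```

```text
time: 50.67
position: [0.5184, 0.0842, 0.0149]
ee_rot: [173.2, -4.6, -84.1]
contact_force: [5.2, 3.3, 8.2]
finger_gap: 0.0004
time: 51.5
position: [0.5126, 0.0832, 0.0145]
ee_rot: [176.3, -4.2, -84.5]
contact_force: [4.2, 0.9, 8.5]
finger_gap: -0.0
time: 52.33
position: [0.5109, 0.0828, 0.0143]
ee_rot: [179.8, -3.7, -84.9]
contact_force: [4.8, 1.0, 9.6]
finger_gap: 0.0003
t 52.33 pos [510.9  82.8  14.3] rpy [179.8  -3.7 -84.9] F [4.8 1.  9.6] gap 0.3
NEED cm x -0.01 y -6.98 z -0.97 turn -0.024
(np.float64(-84.75229385307051), np.float64(1.5703328498534206))
```

```bash
python3 -m jog '[[0.24,0,0,-0.5,-0.01],[0.24,0,-0.5,-0.3,-0.01],[0.24,0,-1,0,0],[0.24,-0.05,-1.2,0,0],[0.24,-0.05,-1.2,0,0],[0.24,-0.05,-1,0,0],[0.24,0,-0.5,0,0],[0.24,0,-0.2,0,0],[0.24,0,0,0,0],[0.24,0,0,0,0]]'
python3 -c "
from h import *
need(*bayc(3,-11.5),22,-83.55);print(inbay(3,r.get_obs()['position'][:2]*1000))"
```

```text
time: 53.17
position: [0.5673, 0.0867, 0.0206]
ee_rot: [179.0, -3.8, -83.6]
contact_force: [-0.6, -0.5, 3.2]
finger_gap: 0.0206
t 53.17 pos [567.3  86.7  20.6] rpy [179.   -3.8 -83.6] F [-0.6 -0.5  3.2] gap 20.6
NEED cm x -0.09 y -1.68 z -0.14 turn -0.002
(np.float64(-28.26909674319072), np.float64(-0.9185249622341973))
```

```bash
python3 -m jog '[[0.24,-0.1,-0.5,-0.1,0],[0.24,0,-0.6,-0.1,0],[0.24,0,-0.4,-0.1,0],[0.24,0,-0.3,-0.2,0],[0.24,0,-0.3,-0.2,0],[0.24,0,-0.3,-0.2,0],[0.24,0,-0.3,-0.25,0],[0.24,0,-0.3,-0.25,0],[0.24,0,-0.3,-0.25,0],[0.24,0,-0.3,-0.25,0]]'
python3 -c "
from h import *
need(*bayc(3,-11.5),22,-83.55);print(inbay(3,r.get_obs()['position'][:2]*1000))"
```

```text
time: 54.0
position: [0.5833, 0.0881, 0.0269]
ee_rot: [175.9, -4.2, -83.4]
contact_force: [-10.5, -1.6, -0.3]
finger_gap: 0.0206
t 54.00 pos [583.3  88.1  26.9] rpy [175.9  -4.2 -83.4] F [-10.5  -1.6  -0.3] gap 20.6
NEED cm x -0.13 y -0.07 z 0.49 turn 0.003
(np.float64(-12.167637879046845), np.float64(-1.33453712511043))
```

```bash
python3 -m jog '[[0.24,0,-0.6,-0.2,0],[0.24,0,-0.6,-0.2,0],[0.24,0,-0.6,-0.2,0],[0.24,0,-0.6,-0.2,0],[0.24,0,-0.6,-0.2,0],[0.24,0,-0.6,-0.2,0],[0.24,0,-0.6,-0.2,0],[0.24,0,-0.6,-0.2,0],[0.24,0,-0.6,-0.2,0],[0.24,0,-0.6,-0.2,0]]'
python3 -c "
from h import *
need(*bayc(3,-11.5),22,-83.55);print(inbay(3,r.get_obs()['position'][:2]*1000))"
python3 -m jog '[[0.24,0,0.8,0.2,0],[0.24,0,1.5,0,0],[0.24,0,2,0,0],[0.24,0,2,0,0],[0.24,0,1.5,-1,0],[0.24,0,0,-3,0],[0.24,0,0,-3.5,0],[0.24,0,0,-3.5,0],[0.24,-2,0,-3,0],[0.24,-3,0,0,0]]'
python3 -m jog '[[0.24,-3.5,0,-0.5,0],[0.24,-3.5,0,-0.5,0],[0.24,-3.5,0,-0.5,0],[0.24,-3.5,0,-0.5,0],[0.24,-3.5,0,-0.5,0],[0.24,-2.5,0,0,0],[0.24,-1,0,0,0],[0.24,0,0,0,0],[0.24,0,0,0,0],[0.24,0,0,0,0]]'
python3 -c "
from h import *
c=eyes.capture('top'); cv2.imwrite('pics/top20.png',c['pixels'][:,:,::-1])
W=cloud(c); Z=W[...,2]
for bb in (1,2,3):
    m=np.zeros(Z.shape,bool); m[140:250,200:400]=1
    q=W[...,:2]*1000-mouth(bb); u,nn=ud(); a=q@u; l=q@nn
    m&=(Z>.038)&(Z<.0475)&(np.abs(l)<33)&(a<58)
    for b in blobs(m,50): print(bb,b.sum(),rect(c,b,.045),np.percentile(a[b],[1,5]),np.percentile(l[b],[1,50,99]))
print(r.get_obs()['time'])
"
```

```text
time: 54.83
position: [0.5805, 0.0874, 0.0261]
ee_rot: [166.9, -5.3, -82.5]
contact_force: [-31.2, -6.0, 19.1]
finger_gap: 0.0202
t 54.83 pos [580.5  87.4  26.1] rpy [166.9  -5.3 -82.5] F [-31.2  -6.   19.1] gap 20.2
NEED cm x -0.16 y -0.36 z 0.41 turn 0.019
(np.float64(-15.080597474096242), np.float64(-1.700968646026221))
time: 55.67
position: [0.5241, 0.1393, 0.1764]
ee_rot: [166.0, -5.4, -82.8]
contact_force: [0.5, 1.7, -0.6]
finger_gap: 0.0205
time: 56.5
position: [0.5025, 0.3637, 0.1825]
ee_rot: [166.0, -5.1, -82.7]
contact_force: [-0.9, 0.2, 0.4]
finger_gap: 0.0204
1 443 ((661.0120849609375, -175.5823516845703), [46.57630157470703, 59.75463104248047], np.float32(-83.41919)) [13.29205807 14.29242955] [-31.86556954  -2.03321339  26.01429174]
2 420 ((645.9072265625, -38.03519058227539), [45.4050407409668, 60.019981384277344], np.float32(-83.41733)) [14.7487184  15.93512586] [-28.50686718   1.22053594  30.44469834]
3 538 ((623.1928100585938, 97.18299865722656), [59.578182220458984, 60.00019073486328], np.float32(6.5626755)) [-0.21113384  0.8537206 ] [-25.89174151   3.37804678  32.4562548 ]
56.55
```

View pics/top20.png

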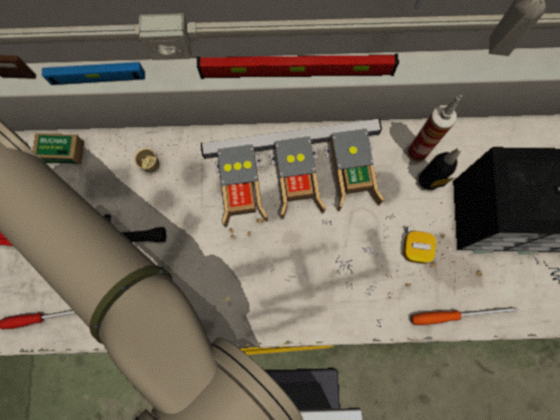

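The repeat presses moved none of the cartons, so all three are solid against their stops. The top view shows them end-on in bays 3, 2 and 1, at (238,193), (299,185) and (358,175), with the arm clear. Handing in.

```bash
python3 -c "
from rig import r
print(r.get_obs()['contact_force']); print(r.close_job())"
```

```text
[-0.2617133  -0.15456021 -0.4334176 ]
the job is handed in; nothing more can be done
None
```

All three cartons are in the rack, and I handed the job in at about 56.6 s. I loaded bays 1, 2 and 3 in that order. Each carton was gripped lightly at its rear, lined up, drawn along the bench into the mouth, and then pushed from behind until it stopped.

| Bay | Carton centre past mouth | Off the middle line | Turned from bay direction | Push force at the stop |
|---|---|---|---|---|
| 1 | about 63 mm | about 3 mm | under 1° | 21 N |
| 2 | about 65 mm | about 1 mm | under 1° | 22 N |
| 3 | about 50 mm | about 3 mm | under 1° | 20–25 N |

- **Last checks:** these come from the final top view and are all within the limits. The arm was clear and touching nothing when I handed in.
- **Down-load:** the first pushes also pressed the cartons down with 13–20 N, because the tool had tilted. Friction could have stopped a carton short, so I pressed all three again with almost no down-load. At 10–12 N none of them moved. A firmer last push on each, 31 N at bay 3, moved none either.
- **Not confirmed:** the pads are hidden, so "fully in" rests on those stalls and the depths, not on seeing the pads. I did not measure the bystanders again at the end. The tape measure looked unmoved in the last top view, but the arm hid part of the torch and all of the duct tape.
- **Tilt:** the tool kept tilting under load. I corrected it several times by dragging the shut fingertips lightly backward on the bare bench.

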